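# Nest the washed candle moulds by kind and cover them

### The job

The washed candle moulds are mixed up on the bench; put them away for storage. Nest all the silver round-bottomed moulds in one upright stack on the pale wooden stand and all the copper tart moulds in one on the dark stand, every mould fully down in the one below it, and close each stack with its own dust lid (pale for the round-bottomed, dark for the tart); the straight-sided silver pillar moulds will not nest, so stand them upright on the floor of the steel tray, side by side. Do not disturb the glass candle, the white cup or the thermometer.

Things in the scene. Friction and masses are not known exactly. Their poses are not given: they have to be found in the camera images.
- dome_1: Round-bottomed silver candle mould, hollow, 46 mm high, 70 g. Domed below: foot radius 13 mm, 18 at height 4, 21.2 at 11, 23.2 at 22; there a flat shoulder steps out to an upright collar 56 mm across up to the rim, mouth radius 25.5. Nested, its shoulder rests on the lower mould's rim, 24 mm higher. Grip the collar, fingertips above the shoulder. Origin: centre of the foot, z up. 2 or 3 present
- dome_2: Round-bottomed silver candle mould, hollow, 46 mm high, 70 g. Domed below: foot radius 13 mm, 18 at height 4, 21.2 at 11, 23.2 at 22; there a flat shoulder steps out to an upright collar 56 mm across up to the rim, mouth radius 25.5. Nested, its shoulder rests on the lower mould's rim, 24 mm higher. Grip the collar, fingertips above the shoulder. Origin: centre of the foot, z up. 2 or 3 present
- dome_3: Round-bottomed silver candle mould, hollow, 46 mm high, 70 g. Domed below: foot radius 13 mm, 18 at height 4, 21.2 at 11, 23.2 at 22; there a flat shoulder steps out to an upright collar 56 mm across up to the rim, mouth radius 25.5. Nested, its shoulder rests on the lower mould's rim, 24 mm higher. Grip the collar, fingertips above the shoulder. Origin: centre of the foot, z up. 2 or 3 present
- tart_1: Shallow copper tart mould, hollow, 36 mm high, 70 g. Rounded below: foot radius 19 mm, 23.5 at height 4, 25 at 8, 26.2 at 16; there a flat shoulder steps out to an upright collar 62 mm across up to the rim, mouth radius 28.5. Nested, its shoulder rests on the lower mould's rim, 20 mm higher. Grip the collar, fingertips above the shoulder. Origin: centre of the foot, z up. 2 or 3 present
- tart_2: Shallow copper tart mould, hollow, 36 mm high, 70 g. Rounded below: foot radius 19 mm, 23.5 at height 4, 25 at 8, 26.2 at 16; there a flat shoulder steps out to an upright collar 62 mm across up to the rim, mouth radius 28.5. Nested, its shoulder rests on the lower mould's rim, 20 mm higher. Grip the collar, fingertips above the shoulder. Origin: centre of the foot, z up. 2 or 3 present
- tart_3: Shallow copper tart mould, hollow, 36 mm high, 70 g. Rounded below: foot radius 19 mm, 23.5 at height 4, 25 at 8, 26.2 at 16; there a flat shoulder steps out to an upright collar 62 mm across up to the rim, mouth radius 28.5. Nested, its shoulder rests on the lower mould's rim, 20 mm higher. Grip the collar, fingertips above the shoulder. Origin: centre of the foot, z up. 2 or 3 present
- pillar_1: Straight-sided silver pillar mould: plain open cylinder, flat bottom, no shoulder, 56 mm across, 46 mm high, wall 2.5 mm, 70 g; nests in nothing. Origin: centre of the underside, z up. 1 or 2 present
- pillar_2: Straight-sided silver pillar mould: plain open cylinder, flat bottom, no shoulder, 56 mm across, 46 mm high, wall 2.5 mm, 70 g; nests in nothing. Origin: centre of the underside, z up. 1 or 2 present
- lid_dome: Turned pale wood dust lid, 50 g: rounded plug 12 mm deep (radius 17 mm at its flat foot, 22.8 at the top), flange of radius 28 mm from height 12 to 18, knob 20 mm across from height 24 to 50. The plug drops into the mouth of a round-bottomed mould, flange on the rim (origin 12 mm below it). Grip the knob, fingertips above the flange. Origin: centre of the plug's foot, z up
- lid_tart: Turned dark wood dust lid, 50 g: rounded plug 12 mm deep (radius 17 mm at its flat foot, 25.8 at the top), flange of radius 31 mm from height 12 to 18, knob 20 mm across from height 24 to 50. The plug drops into the mouth of a tart mould, flange on the rim (origin 12 mm below it). Grip the knob, fingertips above the flange. Origin: centre of the plug's foot, z up
- stand_dome: Turned pale wooden stand, fixed: foot of radius 45 mm, 6 mm thick, and an upright cup of outer radius 32 mm, 28 mm high, with an open round mouth of radius 25.5 mm. The rounded body of a round-bottomed mould drops in and its shoulder rests on the rim, the mould's origin then 6 mm above the stand's. Origin: centre of the underside on the bench, z up
- stand_tart: Turned dark wooden stand, fixed: foot of radius 45 mm, 6 mm thick, and an upright cup of outer radius 35 mm, 28 mm high, with an open round mouth of radius 28.5 mm. The rounded body of a tart mould drops in and its shoulder rests on the rim, the mould's origin then 12 mm above the stand's. Origin: centre of the underside on the bench, z up
- tray: Shallow steel tray, fixed to the bench, 180 mm long (its x) by 110 mm wide (its y), walls 3 mm thick with a small rolled lip, 23 mm high over all; inner floor 3 mm above the bench. Origin: centre of the underside, z up
- candle_jar: Bystander: candle in a glass, 68 mm across, 78 mm high, standing behind the stands. Origin: centre of the underside
- scoop_cup: Bystander: small white tapered cup, 43 mm across, 35 mm high, at the right of the work, in front of the melter. Origin: centre of the underside
- thermometer: Bystander: probe thermometer, 180 mm long (its y), 30 mm wide, 16 mm thick, lying at the right front of the work. Origin: centre of the underside
- wax_melter: Fixed wax melter at the right back of the work, keep clear of it: a pot of radius 120 mm (160 mm with the handles), 300 mm high with lid, its axis 52 mm beyond the origin in x; a tap and its lever stick out to 190 mm in front of the origin (-x), 25 mm either side, 60 to 160 mm above the bench. Origin: on the bench
Things that resemble listed ones, but are neither listed nor needed, are in the scene too. Leave any purple look-alike of the tart_3 alone.

How it is judged:
At the end, for the whole second after the job is handed in: All moulds of each kind nested on their own stand: within 8 mm of its axis, upright to 0.08 rad, within 3 mm of fully seated; each stack closed by its own lid (11 mm of the axis, fully down within 3 mm); pillar moulds upright on the tray floor; all at rest (horizontal distance between each of dome_1, dome_2, dome_3 and stand_dome below 0.008 m and angle between each of dome_1, dome_2, dome_3, tart_1, tart_2, tart_3, lid_dome, lid_tart, pillar_1, pillar_2's own z axis and vertical below 0.08 rad and linear speed of each of dome_1, dome_2, dome_3, tart_1, tart_2, tart_3, lid_dome, lid_tart, pillar_1, pillar_2 below 0.02 m/s and (z of dome_1 in the frame of stand_dome between 0.003 and 0.009 m or z of dome_1 in the frame of stand_dome between 0.027 and 0.033 m or z of dome_1 in the frame of stand_dome between 0.051 and 0.057 m) and (z of dome_2 in the frame of stand_dome between 0.003 and 0.009 m or z of dome_2 in the frame of stand_dome between 0.027 and 0.033 m or z of dome_2 in the frame of stand_dome between 0.051 and 0.057 m) and (z of dome_3 in the frame of stand_dome between 0.003 and 0.009 m or z of dome_3 in the frame of stand_dome between 0.027 and 0.033 m or z of dome_3 in the frame of stand_dome between 0.051 and 0.057 m) and horizontal distance between each of tart_1, tart_2, tart_3 and stand_tart below 0.008 m and (z of tart_1 in the frame of stand_tart between 0.009 and 0.015 m or z of tart_1 in the frame of stand_tart between 0.029 and 0.035 m or z of tart_1 in the frame of stand_tart between 0.049 and 0.055 m) and (z of tart_2 in the frame of stand_tart between 0.009 and 0.015 m or z of tart_2 in the frame of stand_tart between 0.029 and 0.035 m or z of tart_2 in the frame of stand_tart between 0.049 and 0.055 m) and (z of tart_3 in the frame of stand_tart between 0.009 and 0.015 m or z of tart_3 in the frame of stand_tart between 0.029 and 0.035 m or z of tart_3 in the frame of stand_tart between 0.049 and 0.055 m) and horizontal distance between lid_dome and stand_dome below 0.011 m and (z of lid_dome in the frame of stand_dome between 0.061 and 0.067 m or z of lid_dome in the frame of stand_dome between 0.085 and 0.091 m) and horizontal distance between lid_tart and stand_tart below 0.011 m and (z of lid_tart in the frame of stand_tart between 0.053 and 0.059 m or z of lid_tart in the frame of stand_tart between 0.073 and 0.079 m) and x of pillar_1 in the frame of tray between -0.063 and 0.063 m and y of pillar_1 in the frame of tray between -0.03 and 0.03 m and z of pillar_1 in the frame of tray between -0.002 and 0.008 m and x of pillar_2 in the frame of tray between -0.063 and 0.063 m and y of pillar_2 in the frame of tray between -0.03 and 0.03 m and z of pillar_2 in the frame of tray between -0.002 and 0.008 m); the robot touches nothing.
It fails at once if the glass candle is pushed more than 30 mm or knocked over (distance of candle_jar from where it was at the start of the episode above 0.03 m or angle between candle_jar's own z axis and vertical above 0.5 rad).
It fails at once if the white cup is pushed more than 30 mm or knocked over (distance of scoop_cup from where it was at the start of the episode above 0.03 m or angle between scoop_cup's own z axis and vertical above 0.5 rad).
It fails at once if the thermometer is pushed more than 30 mm or knocked over (distance of thermometer from where it was at the start of the episode above 0.03 m or angle between thermometer's own z axis and vertical above 0.5 rad).
Of dome_1, dome_2, dome_3 only 2 to 3 are there at a start; the rules pass over those that are not, and their reading is None.
Of tart_1, tart_2, tart_3 only 2 to 3 are there at a start; the rules pass over those that are not, and their reading is None.
Of pillar_1, pillar_2 only 1 to 2 are there at a start; the rules pass over those that are not, and their reading is None.
At some moment in a run one of tart_1, tart_2, tart_3, pillar_1, pillar_2, lid_dome, lid_tart may be knocked a few centimetres aside while the robot is not near it.
It also fails if it takes over 192 s, if anything falls off the work surface, if the arm or the gripper's body presses on something with over 40 N, if the wrist force passes 120 N, or if a joint passes its speed limit or range.

### The arm

A 6-joint arm with a two-finger parallel gripper is mounted at the origin on a cart in front of the work surface, level with it; the furniture and walls round the work are solid. World frame = base frame: x ahead of the robot, y to its left, z up, the work surface at z = 0. Lengths are in m, angles in rad, forces in N, time in s.
With the tool pointing down it reaches from about 0.325 to 0.9 m from the base axis. Payload 3.5 kg.
Tool frame: the origin (TCP) lies where the fingers leave the gripper's body, on its centre line; the fingertips stand 73 mm ahead of it and the grasp point (between the pads) lies ahead of it (pinch_z is the z of the grasp point in the tool frame, in m); z points along the fingers, y is the line along which they close (so a half turn about z gives the same grasp; the last joint's range is limited). The gripper opens to 85 mm and grips with 20 to 120 N. Pads are 22 mm wide; open, the fingers measure 114 mm over their backs; the gripper's body (76 mm by 85 mm) begins 54 mm behind the grasp point. The pads swing forward as they close: fully open they stand 13 mm farther back than shut.
Start: joints at [-1.227, 0.276, -0.026, 1.268, 0, 1.467], TCP at [0.27, -0.564, 0.304] pointing down, gripper open.
Joint ranges: [-3.12, 3.12], [-0.85, 1.88], [-1.08, 1.24], [-1.95, 2.15], [-1.57, 1.53], [-3.14, 3.14]. Speed limits (rad/s): [2.57, 2.57, 3.14, 3.14, 3.14, 3.14].

### API

Orientations are given as a unit quaternion [x, y, z, w].
In Python, from bench import get_state, grab_frame, sign_off, pinch_z gives the robot as it stands.
- The arm moves only by the tool carry_out, never from a script. Its argument "increments" is a list that holds one entry, the list of rows, each a list of 6 numbers: the shift along the tool's x, y, z in mm, then the turn, a rotation vector about the tool's x, y, z in rad. In form: [[[dx, dy, dz, ax, ay, az], ...]]. A call has 1 to 20 rows; each row shifts and turns the commanded pose from where the row before left it, along the tool's axes as they then stand; what a row does not reach is not made up. A row lasts 1/8 s, in which the tool goes at most 62.5 mm and 10.7 degrees, less where a joint would pass 70% of its speed; a pose out of reach is approached as far as the arm can. A call with a gripper value outside its range is refused whole. "claw" is the gripper command: -1 is shut, 1 is fully open, values between are in proportion, set as the call begins (left out, the last holds). The fingers move at their own pace and stop on an object; the grip force is fixed at half the most. Time passes only in rows, so rows that do not move let the fingers close. It gives the time, the measured TCP pose, the force, the opening and the grip force at its end, in the units of the state.
- get_state(): the state, without advancing time (a new reading comes with each control period).
- grab_frame(name): name is "scene" or "top" or "wrist"; returns a dict with "color" (480x640x3 uint8, red, green, blue), "fx", "fy", "cx", "cy" (pixels), "eye" and "attitude" of the camera in the world. Camera axes: x right, y down, z forward; pixel columns grow to the right and rows downward; lengths in m; the calibration is good to about 2 mm. A picture is of the moment at which its call begins. There is no depth.
- sign_off(): hands the job in; it is judged then, once.
The state is a dict: "time_s": time; "joint_positions": joint angles; "joint_vel": joint speeds; "joint_efforts": joint torques, N m; "position": TCP position; "orientation": TCP orientation; "wrist_force": force on the tool from outside, world axes, zero at the start; "wrist_torque": the same for the moment, N m; "finger_gap": finger opening in m; "grip_force": force on a finger pad.
Only numpy, scipy, OpenCV 4.12 (cv2) and the standard library are available. Lean on these libraries where they do the work, as an engineer would, in place of code of your own. Each camera call takes 0.05 s, during which the arm holds its last target. There are 200 camera calls.

## Working session

There is one attempt and no reset: what is moved stays moved. The work goes in short steps, Python scripts to look and compute and a tool call to move; the robot and the scene stay as the last step left them, time stands still between calls to the robot, and variables do not carry over. Pictures are saved under pics/ and viewed, at most 14 in all, crops included, and the job is handed in when it is done.

Besides the shell and the picture viewer there is one more tool, called after "Emit:" as a command line: name --argument value ..., lists and objects as JSON in quotes. carry_out: Moves the arm, as the interface text tells. Its arguments: {"type":"object","properties":{"increments":{"type":"array","items":{"type":"array","items":{"type":"array","items":{"type":"number"}}}},"claw":{"type":"number"}},"required":["increments"]}

```bash
ls; mkdir -p pics
python3 - <<'E'
from bench import *
import cv2
print(pinch_z() if callable(pinch_z) else pinch_z); s=get_state(); print({k:s[k] for k in('time_s','position','orientation','finger_gap')})
for n in('scene','top'):
    f=grab_frame(n); cv2.imwrite(f'pics/{n}0.png',f['color'][:,:,::-1]); print({k:v for k,v in f.items() if k!='color'})
E
```

```text
pics
0.0539
{'time_s': 0.0, 'position': array([ 0.26981414, -0.56309281,  0.30274846]), 'orientation': array([ 9.75151064e-01,  2.21538189e-01, -1.35141435e-04, -1.10211829e-03]), 'finger_gap': 0.08549030408144055}
{'fx': 543.2506885210512, 'fy': 543.2506885210512, 'cx': 323.33777855485727, 'cy': 240.10890494948669, 'eye': array([-0.55619231, -0.58281657,  0.64523085]), 'attitude': array([ 0.71771123, -0.44834986,  0.28140585, -0.45241988])}
{'fx': 553.671590161393, 'fy': 553.671590161393, 'cx': 318.5632869287192, 'cy': 245.8614613962045, 'eye': array([ 0.47806329, -0.03891865,  1.42548372]), 'attitude': array([-0.698466  ,  0.71507507, -0.01003579,  0.02668658])}
```

View pics/top0.png

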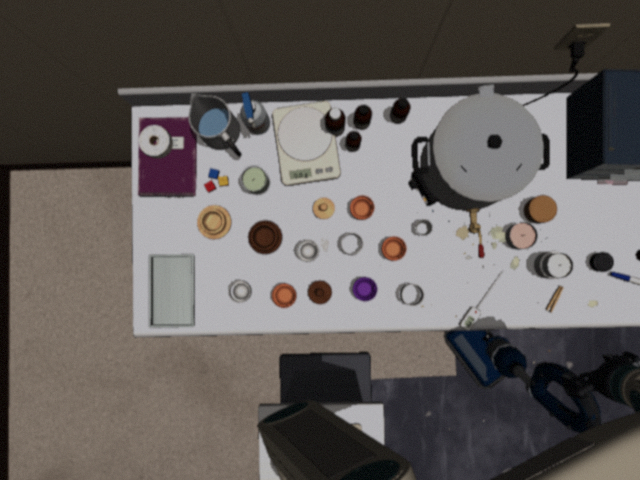

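View pics/scene0.png

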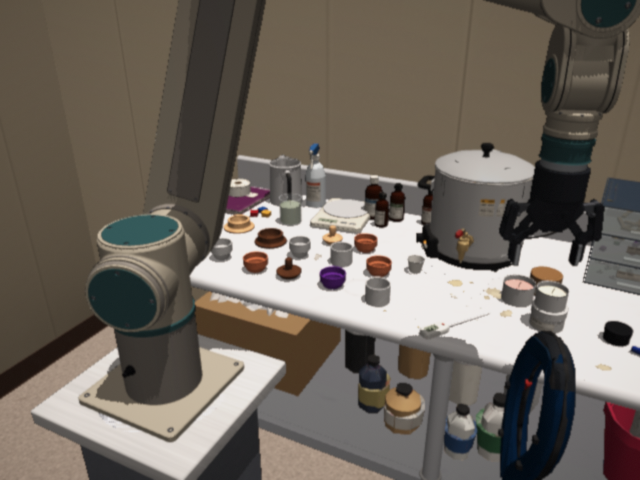

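The top view shows the pale stand near (213,221), dark stand (265,236), tray (172,290), tarts (361,207), (393,247), (284,295), silver moulds at (240,291), (308,251), (349,243), (410,293), lids at (323,208) and (319,291), and the purple decoy at (364,289). I'll enlarge to tell domes from pillars.

Run:
```python
import cv2,numpy as np
a=cv2.imread('pics/top0.png')[175:335,190:440]; cv2.imwrite('pics/top0c.png',cv2.resize(a,None,fx=3.2,fy=3.2,interpolation=cv2.INTER_CUBIC))
b=cv2.imread('pics/scene0.png')[200:310,200:430]; cv2.imwrite('pics/scene0c.png',cv2.resize(b,None,fx=3.4,fy=3.4,interpolation=cv2.INTER_CUBIC))
```

```text
(no output)
```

View pics/top0c.png

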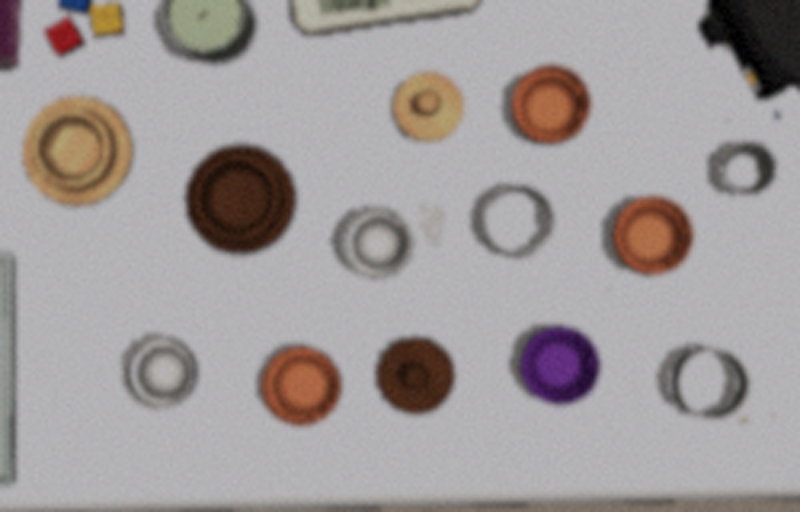

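View pics/scene0c.png

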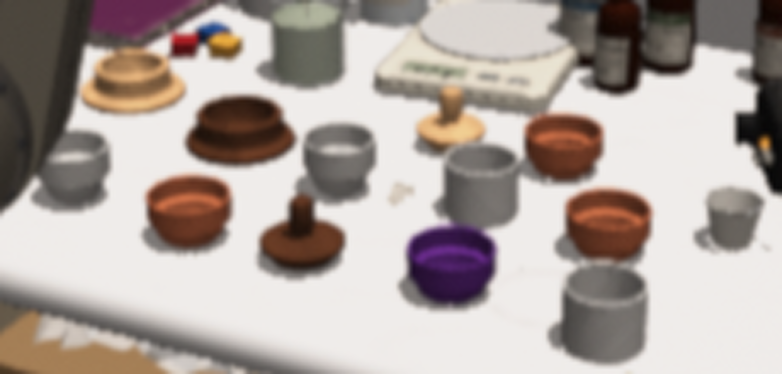

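```bash
cat > h.py <<'E'
import numpy as np, cv2
from scipy.spatial.transform import Rotation as R
from bench import *
def ray(f,u,v,z):
    """pixel -> world point on plane z"""
    d=R.from_quat(f['attitude']).apply([(u-f['cx'])/f['fx'],(v-f['cy'])/f['fy'],1]); e=np.array(f['eye'])
    return e+d*(z-e[2])/d[2]
def proj(f,p):
    q=R.from_quat(f['attitude']).inv().apply(np.atleast_2d(p)-f['eye'])
    return q[:,:2]/q[:,2:]*[f['fx'],f['fy']]+[f['cx'],f['cy']]
def go(x,y,z,yaw=90):
    """remaining shift of grasp point to x,y,z in tool axes (mm) and turn (rad) with tool down, tool x at yaw (deg)"""
    s=get_state(); T=R.from_quat(s['orientation'])
    g=R.from_euler('z',yaw,degrees=True)*R.from_euler('x',180,degrees=True)
    d=np.array([x,y,z+0.054])-s['position']
    print('t',round(s['time_s'],2),'tool mm',(T.inv().apply(d)*1000).round(1),'aligned-tool mm',(g.inv().apply(d)*1000).round(1),'turn',(T.inv()*g).as_rotvec().round(3),'j',s['joint_positions'].round(2))
E
python3 - <<'E'
from h import *
f=grab_frame('top'); w=grab_frame('wrist'); print(w['eye'],w['attitude'],w['fx'],R.from_quat(w['attitude']).as_matrix()[:,2],get_state()['position'])
P=dict(domeA=(161,371,46),domeB=(374,241,46),pilC=(514,220,46),pilD=(711,381,46),tartE=(550,104.5,36),tartF=(652,235,36),tartG=(300,385,36),lidD=(427.5,105.5,18),lidT=(415.5,374.5,18),stD=(78,151,6),stT=(241,198.5,6),stDrim=(75,150,28))
for k,(u,v,z) in P.items(): print(k,ray(f,(u+.5)/3.2-.5+190,(v+.5)/3.2-.5+175,z/1000).round(4))
for u,v in((151,255),(194,254),(152,327),(194,326)): print('tray',ray(f,u,v,.023).round(4))
E
```

```text
[ 0.33263254 -0.53257425  0.37279891] [ 0.83830225 -0.52753648 -0.07425481  0.11593456] 420.5634232001673 [-0.24681537 -0.11603216 -0.9620908 ] [ 0.26991039 -0.56327517  0.30319257]
domeA [0.4432 0.1913 0.046 ]
domeB [0.5406 0.023  0.046 ]
pilC [ 0.5544 -0.0864  0.046 ]
pilD [ 0.4261 -0.2353  0.046 ]
tartE [ 0.6453 -0.1174  0.036 ]
tartF [ 0.5406 -0.1944  0.036 ]
tartG [0.4296 0.0839 0.036 ]
lidD [ 0.6491 -0.0208  0.018 ]
lidT [ 0.4353 -0.0063  0.018 ]
stD [0.6209 0.2625 0.006 ]
stT [0.5793 0.1312 0.006 ]
stDrim [0.6196 0.2602 0.028 ]
tray [0.5383 0.4217 0.023 ]
tray [0.5383 0.3113 0.023 ]
tray [0.3555 0.4205 0.023 ]
tray [0.3559 0.3133 0.023 ]
```

```bash
python3 -c "
from h import *
go(.5406,-.1944,.2)"
```

```text
t 0.2 tool mm [ 403.5 -215.6   49.6] aligned-tool mm [368.9 270.7  49.2] turn [-1.000e-03 -1.000e-03 -1.124e+00] j [-1.23  0.28 -0.03  1.27  0.    1.47]
```

Emit:
carry_out --increments '[[[0,0,0,0,0,-0.14],[0,0,0,0,0,-0.14],[0,0,0,0,0,-0.14],[0,0,0,0,0,-0.14],[0,0,0,0,0,-0.14],[0,0,0,0,0,-0.14],[0,0,0,0,0,-0.14],[0,0,0,0,0,-0.144],[37,27,0,0,0,0],[37,27,0,0,0,0],[37,27,5,0,0,0],[37,27,5,0,0,0],[37,27,5,0,0,0],[37,27,5,0,0,0],[37,27,5,0,0,0],[37,27,5,0,0,0],[37,27,5,0,0,0],[36,27,5,0,0,0]]]' --claw 0.76

```text
time_s: 2.45
position: [0.5407, -0.1933, 0.2636]
orientation: [0.707, 0.707, -0.0, -0.0]
wrist_force: [-0.5, 0.1, 0.6]
finger_gap: 0.075
grip_force: 0.0
```

```bash
python3 -c "
from h import *
go(.5406,-.1944,.2); print(get_state()['finger_gap'],pinch_z() if callable(pinch_z) else pinch_z)
f=grab_frame('wrist'); cv2.imwrite('pics/w1.png',f['color'][:,:,::-1])
for n,p in dict(F=(.5406,-.1944,.036),C=(.5544,-.0864,.046),E=(.6453,-.1174,.036)).items():print(n,proj(f,p))"
```

```text
t 2.45 tool mm [-1.1 -0.1  9.6] aligned-tool mm [-1.1 -0.1  9.6] turn [-0.  0.  0.] j [-0.46  0.21 -0.2   1.16 -0.    1.11]
0.07499034079626211 0.0539
F [[314.24462621 216.4747546 ]]
C [[336.02635763  54.27766271]]
E [[468.96166598 105.78687382]]
```

View pics/w1.png

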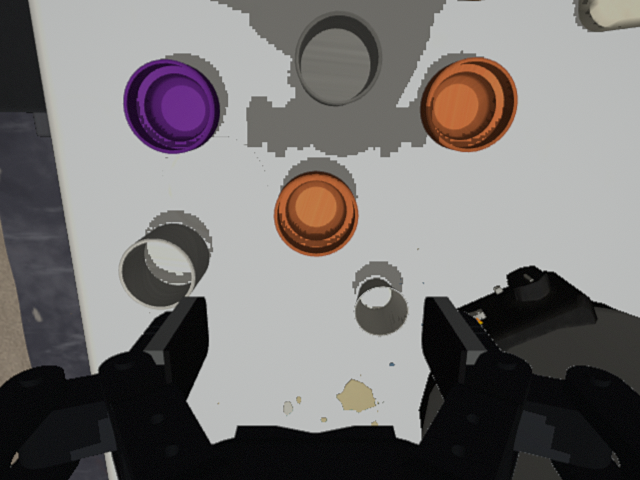

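F's rim is centred at (316.5,214), C's at (338,59), E's at (469,105); that agrees with the top-view estimate to about 2 mm.

```bash
python3 -c "
from h import *
f=grab_frame('wrist');s=get_state();T=R.from_quat(s['orientation'])
for n,(u,v,z) in dict(F=(316.5,214,.036),C=(338,59,.046),E=(469,105,.036),D=(157,272,.046)).items():print(n,ray(f,u,v,z).round(4))
for z in (.054,.06,.066,.073,.08): print(z,proj(f,s['position']+T.apply([[.011,-.0375,z],[.011,.0375,z],[-.011,.0375,z]])).round(0).tolist())"
```

```text
F [ 0.5449 -0.1877  0.036 ]
C [ 0.5579 -0.0845  0.046 ]
E [ 0.6476 -0.1118  0.036 ]
D [ 0.4292 -0.229   0.046 ]
0.054 [[193.0, 312.0], [425.0, 312.0], [421.0, 371.0]]
0.06 [[198.0, 304.0], [421.0, 304.0], [417.0, 361.0]]
0.066 [[202.0, 297.0], [417.0, 296.0], [413.0, 352.0]]
0.073 [[207.0, 289.0], [412.0, 288.0], [408.0, 342.0]]
0.08 [[212.0, 281.0], [408.0, 281.0], [405.0, 333.0]]
```

```bash
python3 -c "
from h import *
go(.542,-.193,.0325)"
```

```text
t 2.55 tool mm [ -1.8   0.6 176.6] aligned-tool mm [ -1.5   0.5 176.6] turn [-0.    -0.002  0.005] j [-0.45  0.21 -0.2   1.16  0.    1.11]
```

Emit:
carry_out --increments '[[[-1.5,0.5,30,0,0,-0.005],[0,0,40,0,0,0],[0,0,40,0,0,0],[0,0,30,0,0,0],[0,0,20,0,0,0],[0,0,16,0,0,0],[0,0,0,0,0,0],[0,0,0,0,0,0]]]'

```text
time_s: 3.55
position: [0.5411, -0.1966, 0.0887]
orientation: [0.705, 0.709, 0.0, 0.001]
wrist_force: [0.8, -0.0, -0.2]
finger_gap: 0.0752
grip_force: 0.0
```

```bash
python3 -c "
from h import *
go(.542,-.193,.0325)
f=grab_frame('wrist'); cv2.imwrite('pics/w2.png',f['color'][:,:,::-1])
go(.542,-.193,.0325)"
```

```text
t 3.55 tool mm [3.6 0.9 2.2] aligned-tool mm [3.6 0.9 2.2] turn [0.001 0.001 0.005] j [-0.46  0.39 -0.37  0.81 -0.    1.11]
t 3.6 tool mm [3.7 0.7 2.5] aligned-tool mm [3.7 0.7 2.5] turn [0.002 0.001 0.005] j [-0.46  0.39 -0.37  0.81 -0.    1.11]
```

View pics/w2.png

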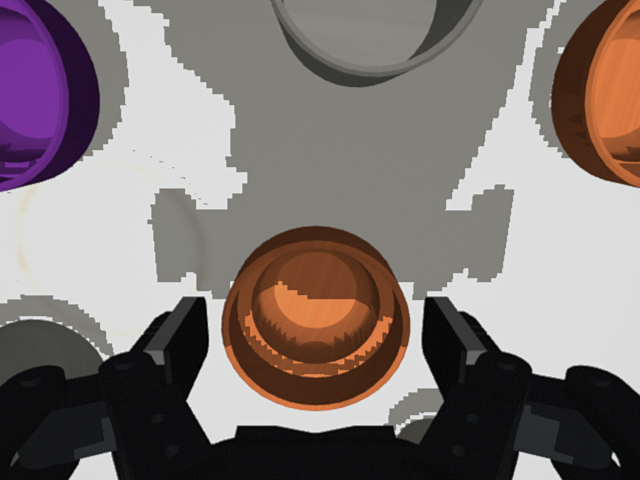

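The tart sits between the pads, with its rim centre at about (316,319).

```bash
cat >> h.py <<'E'
def rim(u0,u1,v0,v1,z,f=None):
    """rim bbox in wrist image -> world centre (fit of a circle's projected bbox)"""
    from scipy.optimize import least_squares
    f=f or grab_frame('wrist'); a=np.linspace(0,6.283,73)
    def e(p):
        q=proj(f,np.c_[p[0]+p[2]*np.cos(a),p[1]+p[2]*np.sin(a),0*a+z]); return [q[:,0].min()-u0,q[:,0].max()-u1,q[:,1].min()-v0,q[:,1].max()-v1]
    c=ray(f,(u0+u1)/2,(v0+v1)/2,z); r=least_squares(e,[c[0],c[1],.03]); print('rim',r.x.round(4),'res px',np.round(r.fun,1)); return r.x
E
python3 -c "
from h import *
p=rim(222,410,226,411,.036)
go(p[0],p[1],.0325)"
```

```text
rim [ 0.542  -0.1916  0.0315] res px [-3.7  3.7  3.8 -4.3]
t 3.65 tool mm [5.  0.7 2.6] aligned-tool mm [5.  0.7 2.6] turn [0.002 0.001 0.005] j [-0.46  0.39 -0.37  0.81 -0.    1.11]
```

Emit:
carry_out --increments '[[[5,0.7,2.5,0,0,0.005],[0,0,0,0,0,0]]]'

```text
time_s: 3.9
position: [0.5412, -0.1906, 0.0856]
orientation: [0.707, 0.707, 0.0, -0.0]
wrist_force: [-0.1, 0.2, -0.4]
finger_gap: 0.0753
grip_force: 0.0
```

Emit:
carry_out --increments '[[[0,0,0,0,0,0],[0,0,0,0,0,0],[0,0,0,0,0,0],[0,0,0,0,0,0]]]' --claw -0.2

```text
time_s: 4.4
position: [0.5417, -0.1912, 0.0863]
orientation: [0.707, 0.707, 0.0, 0.0]
wrist_force: [-0.9, 0.8, 5.1]
finger_gap: 0.0617
grip_force: 65.3
```

Emit:
carry_out --increments '[[[0,0,-20,0,0,0],[0,0,-40,0,0,0],[0,0,-40,0,0,0],[0,0,-20,0,0,0],[0,0,0,0,0,0],[0,0,0,0,0,0]]]'

```text
time_s: 5.15
position: [0.5404, -0.1908, 0.2041]
orientation: [0.707, 0.707, -0.0, -0.001]
wrist_force: [-0.4, -0.7, -1.3]
finger_gap: 0.0611
grip_force: 65.4
```

```bash
python3 -c "
from h import *
go(.5793,.1312,.1725)"
```

```text
t 5.15 tool mm [322.   38.8 -22.2] aligned-tool mm [322.   38.9 -22.4] turn [-0.002 -0.001 -0.   ] j [-0.45  0.26 -0.27  1.04 -0.    1.12]
```

Emit:
carry_out --increments '[[[30,4,0,0,0,0],[45,5,0,0,0,0],[45,5,0,0,0,0],[45,5,0,0,0,0],[45,5,0,0,0,0],[45,5,0,0,0,0],[45,6,0,0,0,0],[22,4,0,0,0,0],[0,0,0,0,0,0],[0,0,0,0,0,0],[0,0,0,0,0,0]]]'

```text
time_s: 6.52
position: [0.58, 0.1296, 0.2052]
orientation: [0.708, 0.706, -0.0, -0.0]
wrist_force: [0.0, 0.2, 0.3]
finger_gap: 0.0612
grip_force: 65.4
```

```bash
python3 -c "
from h import *
go(.5793,.1312,.1725)
f=grab_frame('wrist'); cv2.imwrite('pics/w3.png',f['color'][:,:,::-1]); import pickle; pickle.dump(f,open('f3.pkl','wb'))
go(.5793,.1312,.1725)"
```

```text
t 6.53 tool mm [  1.6  -0.8 -21.3] aligned-tool mm [  1.6  -0.7 -21.3] turn [-0.001  0.    -0.002] j [ 0.11  0.29 -0.22  1.06 -0.    1.68]
t 6.58 tool mm [  1.6  -0.8 -21.2] aligned-tool mm [  1.6  -0.8 -21.2] turn [-0.     0.    -0.002] j [ 0.11  0.29 -0.22  1.06 -0.    1.68]
```

View pics/w3.png

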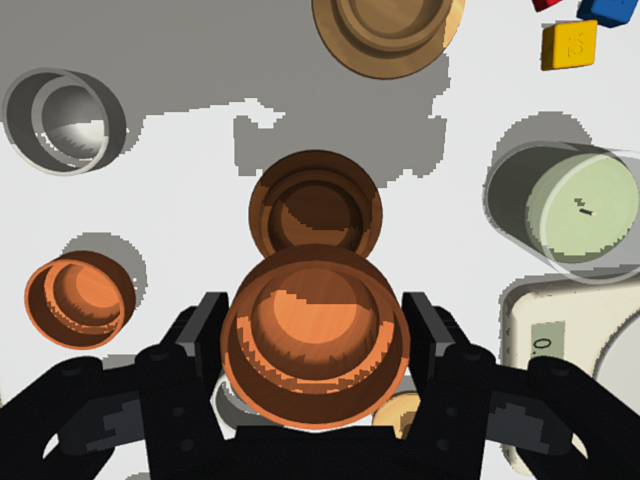

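The dark stand's foot spans u 249–382 with its top at v 150. The held tart's rim spans (221–411, 244–430), and tart G's rim spans (24–135, 250–348).

```bash
cat >> h.py <<'E'
def circ(f,r,z,u0=None,u1=None,v0=None,v1=None,g=(.5,0)):
    """centre of a circle of known radius from whichever bbox edges are given"""
    from scipy.optimize import least_squares
    a=np.linspace(0,6.283,73)
    def e(p):
        q=proj(f,np.c_[p[0]+r*np.cos(a),p[1]+r*np.sin(a),0*a+z]); b=[q[:,0].min(),q[:,0].max(),q[:,1].min(),q[:,1].max()]
        return [x-y for x,y in zip(b,(u0,u1,v0,v1)) if y is not None]
    s=least_squares(e,g); print('c',s.x.round(4),'res',np.round(s.fun,1)); return s.x
E
python3 -c "
from h import *
import pickle; f=pickle.load(open('f3.pkl','rb'))
circ(f,.045,.006,249,382,150,None,(.58,.13))
circ(f,.031,.155,221,411,244,430,(.58,.13))
circ(f,.031,.036,24,135,250,348,(.43,.08))
circ(f,.045,.006,312,466,None,79,(.62,.26))
"
```

```text
c [0.5807 0.133 ] res [-1.8  1.9  0.2]
c [0.5806 0.1298] res [-2.1  2.1  5.6 -6.8]
c [0.4348 0.0894] res [ 4.8 -4.8  2.5 -3.2]
c [0.6228 0.265 ] res [-1.8  1.8  0.2]
```

Emit:
carry_out --increments '[[[2.5,0.3,20,0,0,0],[0,0,25,0,0,0],[0,0,20,0,0,0],[0,0,12,0,0,0],[0,0,8,0,0,0],[0,0,0,0,0,0],[0,0,6,0,0,0],[0,0,6,0,0,0],[0,0,5,0,0,0],[0,0,4,0,0,0],[0,0,0,0,0,0],[0,0,0,0,0,0]]]'

```text
time_s: 8.07
position: [0.5803, 0.1339, 0.0992]
orientation: [0.707, 0.707, 0.0, -0.001]
wrist_force: [-0.0, 3.4, -2.1]
finger_gap: 0.0613
grip_force: 65.3
```

```bash
python3 -c "
from h import *
go(.580,.132,.044); print(get_state()['wrist_force'])"
```

```text
t 8.07 tool mm [-1.9 -0.3  1.2] aligned-tool mm [-1.9 -0.3  1.2] turn [-0.    -0.001  0.   ] j [ 0.12  0.4  -0.32  0.85  0.    1.69]
[-0.01979994  3.36493178 -2.06586188]
```

Emit:
carry_out --increments '[[[0.5,0,1.5,0,0,0],[0,0,0,0,0,0]]]'

```text
time_s: 8.32
position: [0.5805, 0.1341, 0.0983]
orientation: [0.707, 0.707, 0.0, -0.0]
wrist_force: [-1.3, 3.3, 2.4]
finger_gap: 0.0615
grip_force: 65.6
```

Emit:
carry_out --increments '[[[0,0,0,0,0,0],[0,0,0,0,0,0],[0,0,0,0,0,0]]]' --claw 0.76

```text
time_s: 8.7
position: [0.5807, 0.1335, 0.0978]
orientation: [0.707, 0.707, -0.0, 0.0]
wrist_force: [0.4, -0.0, 0.8]
finger_gap: 0.0754
grip_force: 0.0
```

Emit:
carry_out --increments '[[[0,0,-20,0,0,0],[0,0,-35,0,0,0],[0,0,-40,0,0,0],[0,0,-25,0,0,0],[-15,0,0,0,0,0],[-25,0,0,0,0,0],[0,0,0,0,0,0],[0,0,0,0,0,0]]]'

```text
time_s: 9.7
position: [0.5799, 0.0935, 0.2167]
orientation: [0.707, 0.707, -0.001, -0.001]
wrist_force: [0.2, 0.4, -0.2]
finger_gap: 0.0755
grip_force: 0.0
```

```bash
python3 -c "
from h import *
go(.4296,.0839,.15)
f=grab_frame('wrist'); cv2.imwrite('pics/w4.png',f['color'][:,:,::-1]); import pickle; pickle.dump(f,open('f4.pkl','wb'))
go(.4296,.0839,.15)"
```

```text
t 9.7 tool mm [  -9.7 -150.3   13. ] aligned-tool mm [  -9.6 -150.3   12.7] turn [-0.002 -0.    -0.001] j [ 0.05  0.27 -0.23  1.08  0.    1.62]
t 9.75 tool mm [  -9.9 -150.4   13.2] aligned-tool mm [  -9.9 -150.4   13. ] turn [-0.002 -0.    -0.   ] j [ 0.05  0.27 -0.22  1.08  0.    1.62]
```

View pics/w4.png

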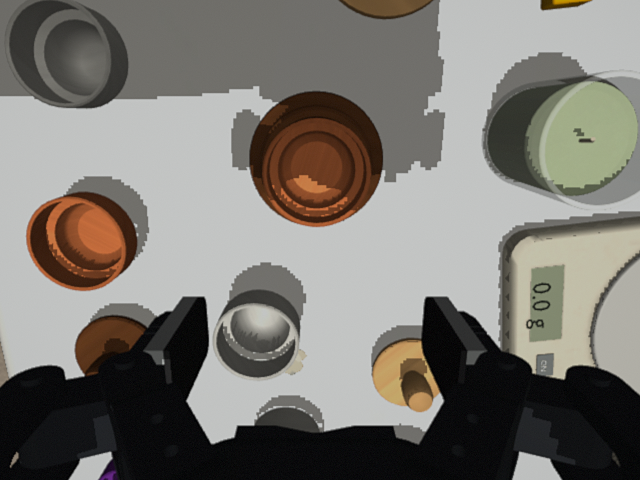

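The tart is seated in the dark stand (rim 262–371, 117–227). Tart G's rim starts at u 27 and ends at v 290. Dome B's rim spans (213–300, 302–380).

```bash
python3 -c "
from h import *
import pickle; f=pickle.load(open('f4.pkl','rb'))
circ(f,.031,.048,262,371,None,227,(.58,.13))
circ(f,.045,.006,250,383,91,None,(.58,.13))
circ(f,.031,.036,27,None,None,290,(.43,.08))
circ(f,.028,.046,213,300,302,380,(.54,.02))
print(proj(f,[.4296,.0839,.036]))
"
```

```text
c [0.5808 0.1311] res [-0.2  0.2  0. ]
c [0.5809 0.1329] res [-1.5  1.5  0.1]
c [0.4318 0.086 ] res [ 0. -0.]
c [0.5425 0.0232] res [-0.2  0.2  0.  -0. ]
[[ 74.54215796 247.14854934]]
```

Emit:
carry_out --increments '[[[-1,-20,0,0,0,0],[-2,-40,0,0,0,0],[-2,-40,0,0,0,0],[-2,-35,10,0,0,0],[-0.5,-13.5,25,0,0,0],[0,0,35,0,0,0],[0,0,25,0,0,0],[0,0,10,0,0,0],[0,0,0,0,0,0],[0,0,0,0,0,0]]]'

```text
time_s: 11.0
position: [0.433, 0.0865, 0.1138]
orientation: [0.707, 0.707, 0.001, 0.001]
wrist_force: [0.7, 0.1, -0.2]
finger_gap: 0.0752
grip_force: 0.0
```

```bash
cat > look.py <<'E'
import sys,pickle
from h import *
f=grab_frame('wrist'); cv2.imwrite(f'pics/{sys.argv[1]}.png',f['color'][:,:,::-1]); pickle.dump(f,open(f'{sys.argv[1]}.pkl','wb'))
go(*map(float,sys.argv[2:5]))
# copper blob nearest the image middle
h=cv2.cvtColor(f['color'],cv2.COLOR_RGB2HSV); m=cv2.inRange(h,(5,150,60),(18,255,255)); m=cv2.morphologyEx(m,cv2.MORPH_CLOSE,np.ones((9,9)))
n,l,st,c=cv2.connectedComponentsWithStats(m); print([(s.tolist()) for s in st[1:] if s[4]>1500])
E
python3 look.py w5 .4315 .086 .0325
```

```text
t 11.05 tool mm [-0.5 -1.6 27.4] aligned-tool mm [-0.5 -1.6 27.4] turn [ 0.002 -0.     0.   ] j [ 0.05  0.15 -0.64  0.78  0.    1.62]
[[557, 71, 83, 198, 7952], [227, 220, 158, 157, 18737], [271, 406, 97, 27, 1665]]
```

```bash
python3 -c "
from h import *
import pickle; f=pickle.load(open('w5.pkl','rb'))
circ(f,.031,.036,227,385,None,377,(.43,.08));circ(f,.031,.036,227,385,220,377,(.43,.08))"
```

```text
c [0.43   0.0856] res [-1.8  1.8  0.2]
c [0.4301 0.0876] res [-2.1  2.1  3.6 -4.2]
```

Emit:
carry_out --increments '[[[-0.3,-2.5,10,0,0,0],[0,0,12,0,0,0],[0,0,5,0,0,0],[0,0,0,0,0,0]]]'

```text
time_s: 11.55
position: [0.4288, 0.086, 0.0851]
orientation: [0.707, 0.707, -0.001, -0.001]
wrist_force: [-0.1, 0.0, -0.3]
finger_gap: 0.0752
grip_force: 0.0
```

Emit:
carry_out --increments '[[[0,0,0,0,0,0],[0,0,0,0,0,0],[0,0,0,0,0,0],[0,0,0,0,0,0]]]' --claw -0.2

```text
time_s: 12.05
position: [0.43, 0.0861, 0.0863]
orientation: [0.707, 0.707, 0.0, 0.0]
wrist_force: [-0.1, -0.4, 2.2]
finger_gap: 0.0603
grip_force: 65.1
```

Emit:
carry_out --increments '[[[0,0,-20,0,0,0],[0,0,-40,0,0,0],[0,0,-40,0,0,0],[0,0,-20,0,0,0],[0,0,0,0,0,0],[0,0,0,0,0,0]]]'

```text
time_s: 12.8
position: [0.4285, 0.086, 0.2047]
orientation: [0.707, 0.707, -0.001, -0.001]
wrist_force: [0.2, -0.4, -1.8]
finger_gap: 0.0605
grip_force: 65.3
```

```bash
python3 -c "
from h import *
go(.5808,.1325,.064)"
```

```text
t 12.8 tool mm [ 46.5 152.5  86.4] aligned-tool mm [ 46.5 152.3  86.7] turn [-0.002  0.    -0.   ] j [ 0.05  0.02 -0.55  1.   -0.    1.62]
```

Emit:
carry_out --increments '[[[6,20,0,0,0,0],[12,40,0,0,0,0],[12,40,0,0,0,0],[11,35,0,0,0,0],[5.5,17,20,0,0,0],[0,0,25,0,0,0],[0,0,14,0,0,0],[0,0,0,0,0,0],[0,0,0,0,0,0],[0,0,0,0,0,0]]]'

```text
time_s: 14.05
position: [0.5822, 0.1326, 0.1481]
orientation: [0.707, 0.707, 0.001, 0.001]
wrist_force: [0.5, -0.7, 0.1]
finger_gap: 0.0604
grip_force: 65.2
```

```bash
python3 -c "
from h import *
go(.5808,.1325,.064)"
```

```text
t 14.05 tool mm [-0.1 -1.5 30.1] aligned-tool mm [-0.1 -1.4 30.1] turn [ 0.002 -0.    -0.   ] j [ 0.12  0.35 -0.28  0.94 -0.    1.69]
```

Emit:
carry_out --increments '[[[0,-1.3,5,0,0,0],[0,0,7,0,0,0],[0,0,6,0,0,0],[0,0,5,0,0,0],[0,0,4,0,0,0],[0,0,3,0,0,0],[0,0,0.7,0,0,0],[0,0,0,0,0,0],[0,0,0,0,0,0]]]'

```text
time_s: 15.18
position: [0.5801, 0.1326, 0.1182]
orientation: [0.707, 0.707, -0.0, 0.0]
wrist_force: [-4.8, -0.8, 11.8]
finger_gap: 0.0604
grip_force: 66.7
```

Emit:
carry_out --increments '[[[0,0,0,0,0,0],[0,0,0,0,0,0],[0,0,0,0,0,0]]]' --claw 0.76

```text
time_s: 15.55
position: [0.5802, 0.1325, 0.1159]
orientation: [0.707, 0.707, -0.0, -0.0]
wrist_force: [-0.5, -0.2, -0.3]
finger_gap: 0.0748
grip_force: 0.0
```

Emit:
carry_out --increments '[[[0,0,-20,0,0,0],[0,0,-30,0,0,0],[0,0,-30,0,0,0],[0,0,-20,0,0,0],[-20,5,0,0,0,0],[-40,11,0,0,0,0],[-40,11,0,0,0,0],[-40,11,0,0,0,0],[-40,11,0,0,0,0],[-30,8,0,0,0,0],[0,0,0,0,0,0],[0,0,0,0,0,0],[0,0,0,0,0,0]]]'

```text
time_s: 17.18
position: [0.6366, -0.0767, 0.2156]
orientation: [0.707, 0.707, -0.0, -0.001]
wrist_force: [-0.3, -0.6, 0.2]
finger_gap: 0.0749
grip_force: 0.0
```

```bash
python3 look.py w6 .646 -.117 .0325
```

```text
t 17.23 tool mm [-40.5   9.3 129.4] aligned-tool mm [-40.5   9.2 129.4] turn [-0.001 -0.     0.001] j [-0.22  0.36 -0.1   1.11  0.    1.35]
[[0, 66, 39, 96, 2781], [285, 247, 94, 89, 6342]]
```

View pics/w6.png

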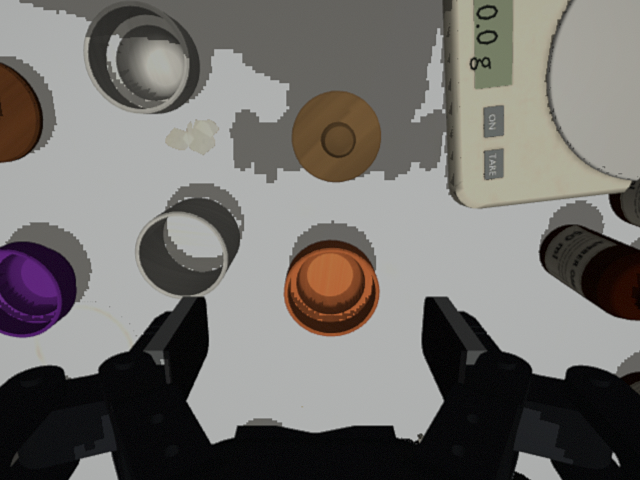

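Tart E's rim spans (285–379, bottom at v 336), the pale lid's flange (292–381, 92–182), pillar C's rim (136–228, 211–298), and nothing has been knocked.

```bash
python3 -c "
from h import *
import pickle; f=pickle.load(open('w6.pkl','rb'))
p=circ(f,.031,.036,285,379,None,336,(.64,-.1))
circ(f,.028,.018,292,381,92,182,(.64,-.02));circ(f,.028,.046,136,228,211,298,(.55,-.08))
go(p[0],p[1],.0325)"
```

```text
c [ 0.6478 -0.1166] res [-1.3  1.3  0.1]
c [ 0.6501 -0.0207] res [-0.6  0.6 -1.1  1.3]
c [ 0.557  -0.0883] res [-0.8  0.8 -0.6  0.8]
t 17.23 tool mm [-40.1  11.1 129.4] aligned-tool mm [-40.   11.  129.4] turn [-0.001 -0.     0.001] j [-0.22  0.36 -0.1   1.11  0.    1.35]
```

Emit:
carry_out --increments '[[[-20,5.5,0,0,0,0],[-20,5,10,0,0,0],[0,0,30,0,0,0],[0,0,35,0,0,0],[0,0,25,0,0,0],[0,0,14,0,0,0],[0,0,0,0,0,0],[0,0,0,0,0,0]]]'

```text
time_s: 18.23
position: [0.6487, -0.118, 0.1033]
orientation: [0.707, 0.707, 0.0, 0.001]
wrist_force: [0.8, 0.3, -0.3]
finger_gap: 0.0755
grip_force: 0.0
```

```bash
python3 -c "
from h import *
go(.647,-.1168,.0325)"
```

```text
t 18.23 tool mm [ 1.2 -1.7 16.8] aligned-tool mm [ 1.2 -1.7 16.8] turn [ 0.002  0.001 -0.   ] j [-0.28  0.49 -0.17  0.91 -0.    1.29]
```

Emit:
carry_out --increments '[[[1.2,-1.3,8,0,0,0],[0,0,8,0,0,0],[0,0,0,0,0,0]]]'

```text
time_s: 18.6
position: [0.6456, -0.1159, 0.0853]
orientation: [0.707, 0.707, -0.0, -0.001]
wrist_force: [-0.3, -0.4, -0.2]
finger_gap: 0.0749
grip_force: 0.0
```

Emit:
carry_out --increments '[[[0,0,0,0,0,0],[0,0,0,0,0,0],[0,0,0,0,0,0],[0,0,0,0,0,0]]]' --claw -0.2

```text
time_s: 19.1
position: [0.6469, -0.1164, 0.0868]
orientation: [0.707, 0.707, 0.0, 0.001]
wrist_force: [-0.3, 0.8, 3.2]
finger_gap: 0.061
grip_force: 65.3
```

Emit:
carry_out --increments '[[[0,0,-20,0,0,0],[0,0,-40,0,0,0],[0,0,-40,0,0,0],[0,0,-20,0,0,0],[20,-5,0,0,0,0],[40,-10.5,0,0,0,0],[40,-10.5,0,0,0,0],[40,-10.5,0,0,0,0],[40,-10.5,0,0,0,0],[40,-10.5,0,0,0,0],[29,-8.5,0,0,0,0],[0,0,0,0,0,0],[0,0,0,0,0,0],[0,0,0,0,0,0]]]'

```text
time_s: 20.85
position: [0.5803, 0.1321, 0.2058]
orientation: [0.707, 0.707, -0.0, -0.0]
wrist_force: [0.7, -0.1, -0.6]
finger_gap: 0.0614
grip_force: 65.2
```

```bash
python3 -c "
from h import *
go(.5808,.1325,.084)"
```

```text
t 20.85 tool mm [ 0.4  0.6 67.8] aligned-tool mm [ 0.4  0.5 67.8] turn [-0.001  0.    -0.001] j [ 0.12  0.29 -0.22  1.06 -0.    1.69]
```

Emit:
carry_out --increments '[[[0.4,0,15,0,0,0],[0,0,15,0,0,0],[0,0,10,0,0,0],[0,0,8,0,0,0],[0,0,6,0,0,0],[0,0,5,0,0,0],[0,0,4,0,0,0],[0,0,3,0,0,0],[0,0,1.7,0,0,0],[0,0,0,0,0,0],[0,0,0,0,0,0]]]'

```text
time_s: 22.22
position: [0.5805, 0.1332, 0.1388]
orientation: [0.707, 0.707, 0.0, 0.0]
wrist_force: [-0.5, 0.7, 1.3]
finger_gap: 0.061
grip_force: 65.3
```

Emit:
carry_out --increments '[[[0,0,0,0,0,0],[0,0,0,0,0,0],[0,0,0,0,0,0]]]' --claw 0.76

```text
time_s: 22.6
position: [0.5805, 0.1331, 0.1386]
orientation: [0.707, 0.707, 0.0, 0.0]
wrist_force: [-0.2, 0.3, -0.1]
finger_gap: 0.0757
grip_force: 0.0
```

Emit:
carry_out --increments '[[[0,0,-20,0,0,0],[0,0,-35,0,0,0],[0,0,-25,0,0,0],[-10,-5,0,0,0,0],[-30,-10,0,0,0,0],[-40,-10,0,0,0,0],[-20,-5,0,0,0,0],[0,0,0,0,0,0],[0,0,0,0,0,0],[0,0,0,0,0,0]]]'

```text
time_s: 23.85
position: [0.5506, 0.0339, 0.2184]
orientation: [0.707, 0.708, 0.0, -0.0]
wrist_force: [-0.5, 0.9, 0.2]
finger_gap: 0.0749
grip_force: 0.0
```

```bash
python3 look.py w7 .5425 .0232 .0395
```

```text
t 23.9 tool mm [-10.7  -8.2 124.9] aligned-tool mm [-10.7  -8.1 124.9] turn [ 0.    -0.     0.001] j [-0.06  0.21 -0.3   1.06  0.    1.51]
[[313, 0, 139, 123, 13775], [105, 236, 88, 82, 4454]]
```

View pics/w7.png

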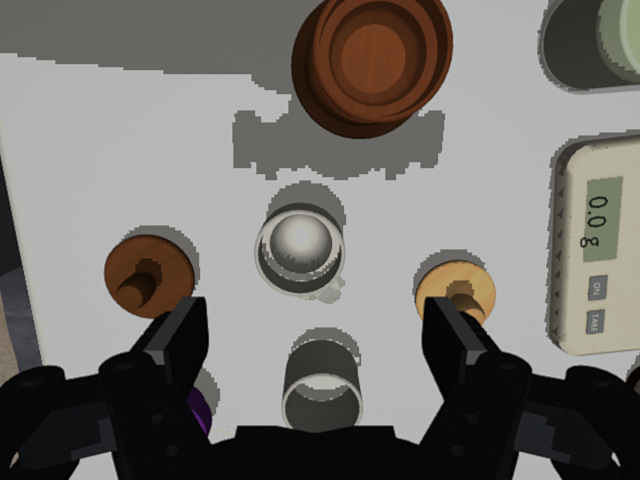

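The three-tart stack looks aligned on the dark stand. Dome B's rim spans u 255–343 and ends at v 298, the dark lid's flange spans (105–194, 235–319), and the pale lid's left edge is at u 415.

```bash
python3 -c "
from h import *
import pickle; f=pickle.load(open('w7.pkl','rb'))
p=circ(f,.028,.046,255,343,None,298,(.54,.02))
circ(f,.031,.018,105,194,235,319,(.43,-.0))
circ(f,.031,.088,314,453,None,125,(.58,.13))
go(p[0],p[1],.0395)"
```

```text
c [0.5414 0.0216] res [-2.1  2.1  0.1]
c [ 0.4374 -0.0045] res [-0.8  0.8 -0.   0.1]
c [0.581  0.1304] res [-0.9  0.9  0.1]
t 23.9 tool mm [-12.4  -9.3 124.9] aligned-tool mm [-12.4  -9.3 124.9] turn [ 0.    -0.     0.001] j [-0.06  0.21 -0.3   1.06  0.    1.51]
```

Emit:
carry_out --increments '[[[-11.5,-9.2,15,0,0,0],[0,0,30,0,0,0],[0,0,35,0,0,0],[0,0,20,0,0,0],[0,0,10,0,0,0],[0,0,0,0,0,0],[0,0,0,0,0,0]]]' --claw 0.7

```text
time_s: 24.78
position: [0.5422, 0.0218, 0.1095]
orientation: [0.707, 0.707, 0.001, 0.001]
wrist_force: [0.0, 0.1, -0.4]
finger_gap: 0.0727
grip_force: 0.0
```

```bash
python3 -c "
from h import *
go(.5415,.0225,.0395)"
```

```text
t 24.77 tool mm [ 0.8 -0.7 16. ] aligned-tool mm [ 0.7 -0.7 16. ] turn [0.002 0.    0.   ] j [-0.08  0.31 -0.43  0.82  0.    1.49]
```

Emit:
carry_out --increments '[[[0.7,-0.3,9,0,0,0],[0,0,6,0,0,0],[0,0,0,0,0,0]]]'

```text
time_s: 25.15
position: [0.5403, 0.0224, 0.0928]
orientation: [0.707, 0.707, -0.0, -0.001]
wrist_force: [0.4, -0.0, 0.1]
finger_gap: 0.0728
grip_force: 0.0
```

Emit:
carry_out --increments '[[[0,0,0,0,0,0],[0,0,0,0,0,0],[0,0,0,0,0,0],[0,0,0,0,0,0]]]' --claw -0.3

```text
time_s: 25.65
position: [0.5413, 0.0223, 0.0941]
orientation: [0.707, 0.707, 0.0, 0.0]
wrist_force: [-1.6, 0.5, 4.4]
finger_gap: 0.0558
grip_force: 63.8
```

Emit:
carry_out --increments '[[[0,0,-20,0,0,0],[0,0,-40,0,0,0],[0,0,-45,0,0,0],[0,0,-30,0,0,0],[20,6,0,0,0,0],[40,13.5,0,0,0,0],[40,13.5,0,0,0,0],[40,13.5,0,0,0,0],[40,13.5,0,0,0,0],[40,13.5,0,0,0,0],[21,7,0,0,0,0],[0,0,0,0,0,0],[0,0,0,0,0,0],[0,0,0,0,0,0]]]'

```text
time_s: 27.4
position: [0.6211, 0.2621, 0.2285]
orientation: [0.708, 0.707, -0.0, -0.0]
wrist_force: [-0.0, 0.5, -0.8]
finger_gap: 0.0553
grip_force: 63.6
```

```bash
python3 look.py w8 .622 .2635 .0455
```

```text
t 27.45 tool mm [  1.4   0.9 129.1] aligned-tool mm [  1.3   0.8 129.1] turn [-0.     0.    -0.001] j [ 0.3   0.41 -0.01  1.16 -0.    1.88]
[[220, 370, 80, 68, 2079]]
```

View pics/w8.png

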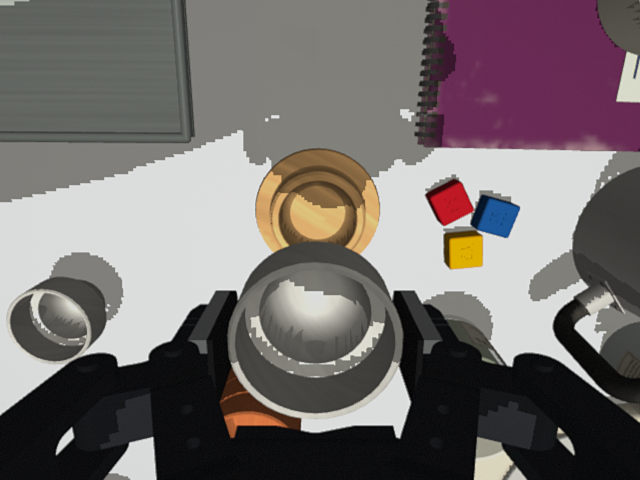

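The pale stand's foot spans u 256–381 with its top at v 148. The tray's near-right corner is at (193,138), and dome A's rim is around (9–92, 289–362).

```bash
python3 -c "
from h import *
import pickle; f=pickle.load(open('w8.pkl','rb'))
p=circ(f,.045,.006,256,381,148,None,(.62,.26))
circ(f,.028,.046,9,92,289,362,(.44,.19))
circ(f,.028,.046+.134,228,403,None,417,(.62,.26))
print(ray(f,193,140,.023))
go(p[0],p[1],.0455)"
```

```text
c [0.6239 0.2651] res [-0.7  0.7  0.1]
c [0.4455 0.1965] res [-1.2  1.2 -1.4  1.6]
c [0.6215 0.2631] res [-1.4  1.4  0.2]
[0.54340171 0.31650381 0.023     ]
t 27.45 tool mm [  2.9   2.8 129.1] aligned-tool mm [  2.9   2.7 129.1] turn [-0.     0.    -0.001] j [ 0.3   0.41 -0.01  1.16 -0.    1.88]
```

Emit:
carry_out --increments '[[[2.1,2.3,20,0,0,0],[0,0,35,0,0,0],[0,0,25,0,0,0],[0,0,12,0,0,0],[0,0,8,0,0,0],[0,0,6,0,0,0],[0,0,6,0,0,0],[0,0,5,0,0,0],[0,0,5,0,0,0],[0,0,4,0,0,0],[0,0,2,0,0,0],[0,0,0,0,0,0],[0,0,0,0,0,0]]]'

```text
time_s: 29.08
position: [0.6239, 0.2655, 0.1007]
orientation: [0.707, 0.707, 0.0, 0.0]
wrist_force: [0.3, 0.0, -0.4]
finger_gap: 0.0554
grip_force: 63.8
```

```bash
python3 -c "
from h import *
go(.6235,.2642,.0461); print(get_state()['wrist_force'])"
```

```text
t 29.07 tool mm [-1.3 -0.4  0.6] aligned-tool mm [-1.3 -0.4  0.6] turn [ 0. -0. -0.] j [ 0.31  0.52 -0.12  0.93  0.    1.88]
[ 0.32627027  0.01181673 -0.39648168]
```

Emit:
carry_out --increments '[[[-0.5,0,1,0,0,0],[0,0,0,0,0,0]]]'

```text
time_s: 29.32
position: [0.6239, 0.2652, 0.1001]
orientation: [0.707, 0.707, 0.0, -0.0]
wrist_force: [-0.3, 0.6, 1.7]
finger_gap: 0.0552
grip_force: 63.9
```

Emit:
carry_out --increments '[[[0,0,0,0,0,0],[0,0,0,0,0,0],[0,0,0,0,0,0]]]' --claw 0.7

```text
time_s: 29.7
position: [0.6237, 0.2648, 0.0993]
orientation: [0.707, 0.707, -0.0, -0.0]
wrist_force: [-0.8, -0.6, -1.0]
finger_gap: 0.0729
grip_force: 0.0
```

Emit:
carry_out --increments '[[[0,0,-25,0,0,0],[0,0,-35,0,0,0],[0,0,-25,0,0,0],[-7,-20,0,0,0,0],[-15,-40,0,0,0,0],[-16,-40,0,0,0,0],[-16,-40,0,0,0,0],[-17,-39,0,0,0,0],[0,0,20,0,0,0],[0,0,20,0,0,0],[0,0,0,0,0,0],[0,0,0,0,0,0],[0,0,0,0,0,0]]]'

```text
time_s: 31.32
position: [0.4456, 0.1942, 0.1454]
orientation: [0.707, 0.707, 0.001, 0.0]
wrist_force: [0.6, -0.4, 0.0]
finger_gap: 0.0723
grip_force: 0.0
```

```bash
python3 look.py w9 .4442 .194 .0395
```

```text
t 31.38 tool mm [-0.2 -1.4 51.8] aligned-tool mm [-0.2 -1.3 51.8] turn [ 0.002 -0.     0.   ] j [ 0.28  0.18 -0.52  0.87 -0.    1.85]
[]
```

View pics/w9.png

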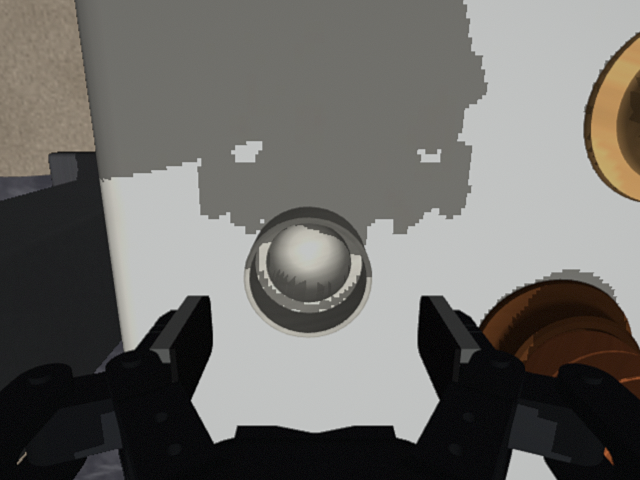

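Dome A's rim spans u 245–371 and ends at v 337. Only the pale stand's foot edge is visible here, so the dome placed in it gets checked later.

```bash
python3 -c "
from h import *
import pickle; f=pickle.load(open('w9.pkl','rb'))
p=circ(f,.028,.046,245,371,None,337,(.44,.19))
go(p[0],p[1],.0395)
print(proj(f,[[.6235,.2645,.052],[.6235,.2365,.052],[.6235-.028,.2645,.052]]))"
```

```text
c [0.4431 0.1961] res [-1.9  1.9  0.2]
t 31.38 tool mm [ 1.9 -2.5 51.8] aligned-tool mm [ 1.9 -2.4 51.8] turn [ 0.002 -0.     0.   ] j [ 0.28  0.18 -0.52  0.87 -0.    1.85]
[[789.08121636 114.39599006]
 [767.12880754 188.56346361]
 [714.43725194 114.36776872]]
```

Emit:
carry_out --increments '[[[1.1,-2.2,15,0,0,0],[0,0,15,0,0,0],[0,0,12,0,0,0],[0,0,8,0,0,0],[0,0,1.5,0,0,0],[0,0,0,0,0,0],[0,0,0,0,0,0]]]'

```text
time_s: 32.25
position: [0.443, 0.1952, 0.0935]
orientation: [0.707, 0.707, 0.0, 0.0]
wrist_force: [-0.1, 0.0, -0.5]
finger_gap: 0.0727
grip_force: 0.0
```

Emit:
carry_out --increments '[[[0,0,0,0,0,0],[0,0,0,0,0,0],[0,0,0,0,0,0],[0,0,0,0,0,0]]]' --claw -0.3

```text
time_s: 32.75
position: [0.443, 0.1952, 0.0941]
orientation: [0.707, 0.707, 0.001, 0.0]
wrist_force: [-1.0, -0.7, 4.9]
finger_gap: 0.0553
grip_force: 62.8
```

Emit:
carry_out --increments '[[[0,0,-20,0,0,0],[0,0,-40,0,0,0],[0,0,-40,0,0,0],[0,0,-20,0,0,0],[7,20,0,0,0,0],[15,40,0,0,0,0],[16,40,0,0,0,0],[16,40,0,0,0,0],[15,40,0,0,0,0],[0,0,0,0,0,0],[0,0,0,0,0,0],[0,0,0,0,0,0]]]'

```text
time_s: 34.25
position: [0.6212, 0.2637, 0.2129]
orientation: [0.707, 0.707, -0.001, -0.0]
wrist_force: [0.6, 0.5, -1.3]
finger_gap: 0.0554
grip_force: 63.9
```

```bash
python3 look.py w10 .6237 .2648 .070
```

```text
t 34.3 tool mm [ 1.1  2.5 89.1] aligned-tool mm [ 1.1  2.4 89.1] turn [-0.001  0.     0.   ] j [ 0.31  0.42 -0.02  1.13 -0.    1.88]
[[220, 378, 85, 61, 2053]]
```

View pics/w10.png

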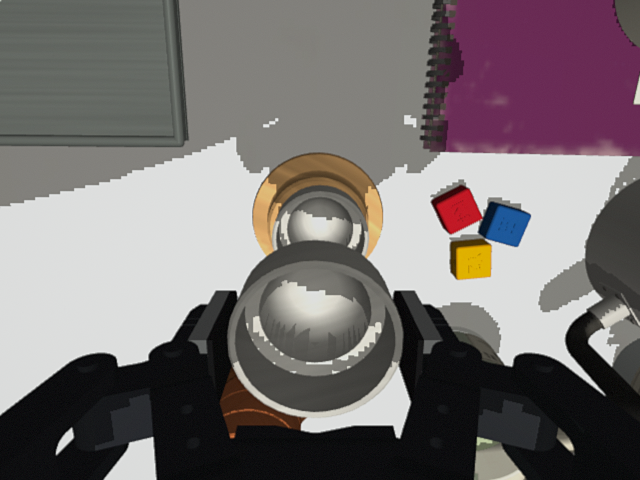

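The first dome sits inside the pale stand's cup (rim u 274–368), centred under the held one.

Emit:
carry_out --increments '[[[0.5,2.2,20,0,0,0],[0,0,20,0,0,0],[0,0,14,0,0,0],[0,0,8,0,0,0],[0,0,7,0,0,0],[0,0,6,0,0,0],[0,0,5,0,0,0],[0,0,4,0,0,0],[0,0,3,0,0,0],[0,0,2,0,0,0],[0,0,0,0,0,0],[0,0,0,0,0,0]]]'

```text
time_s: 35.8
position: [0.6249, 0.2646, 0.1242]
orientation: [0.707, 0.707, 0.0, 0.0]
wrist_force: [-0.7, 0.2, -0.8]
finger_gap: 0.0557
grip_force: 63.9
```

Emit:
carry_out --increments '[[[0,0,0,0,0,0],[0,0,0,0,0,0],[0,0,0,0,0,0]]]' --claw 0.7

```text
time_s: 36.17
position: [0.6248, 0.2646, 0.1241]
orientation: [0.707, 0.707, 0.0, 0.0]
wrist_force: [-0.1, -1.0, -0.2]
finger_gap: 0.0725
grip_force: 0.0
```

Emit:
carry_out --increments '[[[0,0,-25,0,0,0],[0,0,-40,0,0,0],[0,0,-30,0,0,0],[-20,-4,0,0,0,0],[-42,-8,0,0,0,0],[-42,-8,0,0,0,0],[-42,-8,0,0,0,0],[-42,-8,0,0,0,0],[-42,-8,0,0,0,0],[-42,-8,0,0,0,0],[-42,-8,0,0,0,0],[-38,-6,0,0,0,0],[0,0,20,0,0,0],[0,0,20,0,0,0],[0,0,0,0,0,0],[0,0,0,0,0,0],[0,0,0,0,0,0]]]'

```text
time_s: 38.3
position: [0.5592, -0.0875, 0.1798]
orientation: [0.707, 0.707, 0.0, 0.001]
wrist_force: [-0.4, -0.4, 0.2]
finger_gap: 0.0723
grip_force: 0.0
```

```bash
python3 look.py w11 .556 -.0887 .0395
python3 - <<'E'
from h import *
f=grab_frame('top'); cv2.imwrite('pics/top1.png',f['color'][:,:,::-1])
a=f['color'][175:335,130:440,::-1]; a=cv2.resize(a,None,fx=2.55,fy=2.55,interpolation=cv2.INTER_CUBIC)[:408]
b=cv2.imread('pics/w11.png'); b=cv2.resize(b[200:400,100:600],None,fx=.8,fy=.8)
c=np.zeros((600,800,3),np.uint8); c[:408,:790]=a[:,:790]; c[412:572,:400]=b; cv2.imwrite('pics/v12.png',c)
E
```

```text
t 38.35 tool mm [-1.1 -3.4 86.4] aligned-tool mm [-1.2 -3.3 86.4] turn [0.002 0.    0.   ] j [-0.27  0.27 -0.32  0.99 -0.    1.3 ]
[[20, 27, 118, 122, 9431]]
```

View pics/v12.png

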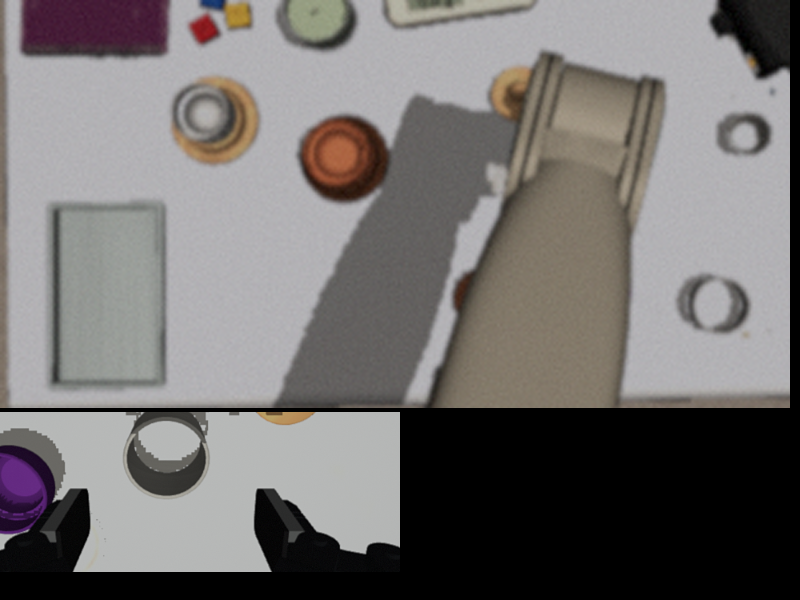

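Both stacks stand cleanly in the top view. In the wrist crop, pillar C's rim spans about u 255–362 and ends at v 307, and pillar D has not moved.

```bash
python3 -c "
from h import *
import pickle; f=pickle.load(open('w11.pkl','rb'))
p=circ(f,.028,.046,255,362,None,307,(.55,-.08))
go(p[0],p[1]-.0005,.0395)"
```

```text
c [ 0.5564 -0.0876] res [-1.3  1.3  0.1]
t 38.4 tool mm [-0.6 -3.  86.3] aligned-tool mm [-0.6 -2.8 86.3] turn [0.001 0.    0.   ] j [-0.27  0.27 -0.32  0.99 -0.    1.3 ]
```

Emit:
carry_out --increments '[[[-0.6,-2.6,20,0,0,0],[0,0,30,0,0,0],[0,0,20,0,0,0],[0,0,11,0,0,0],[0,0,5,0,0,0],[0,0,0,0,0,0],[0,0,0,0,0,0]]]'

```text
time_s: 39.28
position: [0.5568, -0.0882, 0.0939]
orientation: [0.707, 0.707, 0.0, 0.001]
wrist_force: [0.3, 0.3, 0.3]
finger_gap: 0.0727
grip_force: 0.0
```

Emit:
carry_out --increments '[[[0,0,0,0,0,0],[0,0,0,0,0,0],[0,0,0,0,0,0],[0,0,0,0,0,0]]]' --claw -0.3

```text
time_s: 39.78
position: [0.5572, -0.0883, 0.0943]
orientation: [0.707, 0.707, 0.001, 0.001]
wrist_force: [0.1, 0.2, 5.6]
finger_gap: 0.0547
grip_force: 63.9
```

Emit:
carry_out --increments '[[[0,0,-20,0,0,0],[0,0,-40,0,0,0],[0,0,-40,0,0,0],[0,0,-30,0,0,0],[20,-3,0,0,0,0],[42,-6,0,0,0,0],[42,-6,0,0,0,0],[42,-6,0,0,0,0],[42,-6,0,0,0,0],[42,-6,0,0,0,0],[42,-6,0,0,0,0],[42,-6,0,0,0,0],[42,-7,0,0,0,0],[42,-6,0,0,0,0],[42,-6,0,0,0,0],[15,-3,0,0,0,0],[0,0,0,0,0,0],[0,0,0,0,0,0],[0,0,0,0,0,0]]]'

```text
time_s: 42.15
position: [0.4893, 0.3657, 0.2229]
orientation: [0.708, 0.707, -0.0, 0.0]
wrist_force: [0.2, -0.5, -0.7]
finger_gap: 0.0548
grip_force: 63.7
```

```bash
python3 look.py w13 .489 .367 .043
```

```text
t 42.2 tool mm [  1.2  -0.3 126. ] aligned-tool mm [  1.2  -0.3 126. ] turn [-0.     0.    -0.002] j [ 0.54  0.3  -0.17  1.1  -0.    2.11]
[]
```

Emit:
carry_out --increments '[[[1.2,0,25,0,0,0],[0,0,35,0,0,0],[0,0,25,0,0,0],[0,0,15,0,0,0],[0,0,10,0,0,0],[0,0,7,0,0,0],[0,0,5,0,0,0],[0,0,2.5,0,0,0],[0,0,0,0,0,0],[0,0,0,0,0,0]]]'

```text
time_s: 43.45
position: [0.4893, 0.3683, 0.0989]
orientation: [0.707, 0.707, 0.0, 0.0]
wrist_force: [-0.9, 0.1, -0.5]
finger_gap: 0.0545
grip_force: 63.7
```

Emit:
carry_out --increments '[[[0,0,0.8,0,0,0],[0,0,0,0,0,0]]]'

```text
time_s: 43.7
position: [0.4891, 0.3682, 0.0978]
orientation: [0.707, 0.707, 0.0, -0.0]
wrist_force: [-0.0, -0.3, -0.6]
finger_gap: 0.0548
grip_force: 63.7
```

Emit:
carry_out --increments '[[[0,0,0,0,0,0],[0,0,0,0,0,0],[0,0,0,0,0,0]]]' --claw 0.58

```text
time_s: 44.08
position: [0.4892, 0.3682, 0.0978]
orientation: [0.707, 0.707, 0.0, 0.0]
wrist_force: [1.0, -0.0, -0.4]
finger_gap: 0.0673
grip_force: 0.0
```

Emit:
carry_out --increments '[[[0,0,-25,0,0,0],[0,0,-40,0,0,0],[0,0,-40,0,0,0],[0,0,-15,0,0,0],[-20,-2,0,0,0,0],[-45,-5,0,0,0,0],[-45,-5,0,0,0,0],[-45,-5,0,0,0,0],[-45,-5,0,0,0,0],[-45,-5,0,0,0,0],[-45,-5,0,0,0,0],[-45,-5,0,0,0,0],[-45,-5,0,0,0,0],[-45,-5,0,0,0,0],[-45,-4,0,0,0,0],[-45,-4,0,0,0,0],[-45,-2,0,0,0,0],[-40,-1,0,0,0,0],[0,0,0,0,0,0],[0,0,0,0,0,0]]]'

```text
time_s: 46.58
position: [0.4292, -0.231, 0.2159]
orientation: [0.707, 0.707, -0.0, -0.002]
wrist_force: [-0.2, 0.6, -0.2]
finger_gap: 0.0673
grip_force: 0.0
```

```bash
python3 look.py w14 .428 -.233 .0395
python3 - <<'E'
from h import *
import pickle; f=pickle.load(open('w14.pkl','rb')); print(proj(f,[.428,-.233,.046]))
c=cv2.cvtColor(f['color'],cv2.COLOR_RGB2GRAY)
for r in (40,45,50,55,60):
    h=cv2.HoughCircles(cv2.GaussianBlur(c,(5,5),1),cv2.HOUGH_GRADIENT,1,60,param1=100,param2=25,minRadius=r-3,maxRadius=r+3); print(r,None if h is None else h[0][:4].tolist())
E
```

```text
t 46.62 tool mm [ -2.6  -1.2 122.7] aligned-tool mm [ -2.3  -1.6 122.7] turn [-0.003 -0.002  0.   ] j [-0.63  0.1  -0.43  1.04  0.    0.95]
[]
[[313.25954065 241.25015664]]
40 [[307.5, 243.5, 41.29999923706055]]
45 [[307.5, 243.5, 46.29999923706055]]
50 [[308.5, 237.5, 51.29999923706055], [334.5, 46.5, 49.0]]
55 [[337.5, 40.5, 55.20000076293945]]
60 [[333.5, 33.5, 61.29999923706055]]
```

```bash
python3 -c "
from h import *
import pickle; f=pickle.load(open('w14.pkl','rb'))
p=ray(f,307.5,243.5,.046);print(p)
go(p[0]+.0005,p[1]-.0005,.0395)"
```

```text
[ 0.42456401 -0.23440103  0.046     ]
t 46.62 tool mm [ -4.5  -4.2 122.7] aligned-tool mm [ -4.2  -4.5 122.7] turn [-0.003 -0.002  0.   ] j [-0.63  0.1  -0.43  1.04  0.    0.95]
```

Consistent with the top view (0.426, −0.235).

Emit:
carry_out --increments '[[[-4,-4,20,0,0,0],[0,0,30,0,0,0],[0,0,35,0,0,0],[0,0,20,0,0,0],[0,0,0,0,0,0],[0,0,0,0,0,0]]]' --claw 0.72

```text
time_s: 47.38
position: [0.4274, -0.2354, 0.1133]
orientation: [0.707, 0.708, 0.0, 0.0]
wrist_force: [0.3, -0.9, 0.3]
finger_gap: 0.0735
grip_force: 0.0
```

```bash
python3 look.py w15 .425 -.235 .0395
python3 - <<'E'
from h import *
import pickle; f=pickle.load(open('w15.pkl','rb')); print(proj(f,[.425,-.235,.046]))
c=cv2.cvtColor(f['color'],cv2.COLOR_RGB2GRAY)
for r in (63,69,75,81,87):
    h=cv2.HoughCircles(cv2.GaussianBlur(c,(5,5),1),cv2.HOUGH_GRADIENT,1,60,param1=100,param2=25,minRadius=r-3,maxRadius=r+3); print(r,None if h is None else [(x,ray(f,x[0],x[1],.046).round(4)) for x in h[0][:2].tolist()])
E
```

```text
t 47.42 tool mm [ 0.8 -2.8 20.2] aligned-tool mm [ 0.8 -2.8 20.2] turn [0.001 0.001 0.001] j [-0.64  0.22 -0.55  0.8   0.    0.93]
[]
[[307.31129586 316.47634346]]
63 [([308.5, 276.5, 61.900001525878906], array([ 0.4255, -0.2196,  0.046 ]))]
69 [([316.5, 314.5, 67.0], array([ 0.4283, -0.2342,  0.046 ]))]
75 [([306.5, 302.5, 76.30000305175781], array([ 0.4247, -0.2295,  0.046 ]))]
81 [([307.5, 297.5, 81.19999694824219], array([ 0.4251, -0.2276,  0.046 ]))]
87 None
```

Emit:
carry_out --increments '[[[1.5,-2.5,10,0,0,0],[0,0,9,0,0,0],[0,0,0,0,0,0]]]'

```text
time_s: 47.8
position: [0.4238, -0.2338, 0.0928]
orientation: [0.707, 0.707, -0.0, -0.001]
wrist_force: [-0.2, -0.0, 0.1]
finger_gap: 0.0732
grip_force: 0.0
```

Emit:
carry_out --increments '[[[0,0,0,0,0,0],[0,0,0,0,0,0],[0,0,0,0,0,0],[0,0,0,0,0,0]]]' --claw -0.3

```text
time_s: 48.3
position: [0.4251, -0.2347, 0.0942]
orientation: [0.707, 0.707, 0.0, 0.001]
wrist_force: [0.6, -1.0, 4.0]
finger_gap: 0.0549
grip_force: 63.7
```

Emit:
carry_out --increments '[[[0,0,-20,0,0,0],[0,0,-40,0,0,0],[0,0,-40,0,0,0],[0,0,-30,0,0,0],[20,0,0,0,0,0],[44,-1,0,0,0,0],[44,-2,0,0,0,0],[44,-2,0,0,0,0],[44,-2,0,0,0,0],[44,-2,0,0,0,0],[44,-2,0,0,0,0],[44,-2,0,0,0,0],[44,-2,0,0,0,0],[44,-2,0,0,0,0],[44,-1,0,0,0,0],[44,-1,0,0,0,0],[44,-1,0,0,0,0],[44,0,0,0,0,0],[8,0,0,0,0,0],[0,0,0,0,0,0]]]'

```text
time_s: 50.8
position: [0.403, 0.3653, 0.222]
orientation: [0.707, 0.708, -0.002, -0.0]
wrist_force: [-0.1, 0.5, -0.3]
finger_gap: 0.0554
grip_force: 63.6
```

Emit:
carry_out --increments '[[[0,0,0,0,0,0],[0,0,0,0,0,0]]]'

```text
time_s: 51.05
position: [0.4044, 0.3645, 0.2235]
orientation: [0.708, 0.707, -0.0, 0.0]
wrist_force: [0.0, 0.6, -0.4]
finger_gap: 0.055
grip_force: 63.6
```

```bash
python3 look.py w16 .405 .367 .0432
```

```text
t 51.1 tool mm [  2.4   0.4 126.5] aligned-tool mm [  2.3   0.4 126.5] turn [-0.     0.    -0.001] j [ 0.61  0.19 -0.31  1.07 -0.    2.19]
[]
```

Emit:
carry_out --increments '[[[2,-0.5,25,0,0,0],[0,0,35,0,0,0],[0,0,25,0,0,0],[0,0,15,0,0,0],[0,0,10,0,0,0],[0,0,7,0,0,0],[0,0,5,0,0,0],[0,0,3.2,0,0,0],[0,0,0,0,0,0],[0,0,0,0,0,0]]]'

```text
time_s: 52.35
position: [0.4043, 0.3678, 0.0988]
orientation: [0.707, 0.707, 0.0, 0.0]
wrist_force: [0.7, 0.5, -1.1]
finger_gap: 0.055
grip_force: 63.6
```

Emit:
carry_out --increments '[[[0,0,0.8,0,0,0],[0,0,0,0,0,0]]]'

```text
time_s: 52.6
position: [0.4041, 0.3677, 0.0978]
orientation: [0.707, 0.707, 0.0, -0.0]
wrist_force: [-0.5, -0.2, -1.1]
finger_gap: 0.0551
grip_force: 63.6
```

Emit:
carry_out --increments '[[[0,0,0,0,0,0],[0,0,0,0,0,0],[0,0,0,0,0,0]]]' --claw 0.56

```text
time_s: 52.98
position: [0.4042, 0.3677, 0.0978]
orientation: [0.707, 0.707, 0.0, 0.0]
wrist_force: [-0.7, 0.2, -0.7]
finger_gap: 0.0665
grip_force: 0.0
```

Emit:
carry_out --increments '[[[0,0,-25,0,0,0],[0,0,-40,0,0,0],[0,0,-40,0,0,0],[0,0,-15,0,0,0],[-20,1,0,0,0,0],[-44,4,0,0,0,0],[-44,4,0,0,0,0],[-44,4,0,0,0,0],[-44,4,0,0,0,0],[-44,4,0,0,0,0],[-44,4,0,0,0,0],[-44,4,0,0,0,0],[-44,3,0,0,0,0],[0,0,0,0,0,0],[0,0,0,0,0,0]]]'

```text
time_s: 54.85
position: [0.4345, -0.0044, 0.2162]
orientation: [0.707, 0.707, -0.001, -0.002]
wrist_force: [0.1, -0.2, 0.4]
finger_gap: 0.0667
grip_force: 0.0
```

```bash
python3 look.py w17 .436 -.0055 .044
python3 - <<'E'
from h import *
import pickle; f=pickle.load(open('w17.pkl','rb')); print(proj(f,[.436,-.0055,.018]))
h=cv2.cvtColor(f['color'],cv2.COLOR_RGB2HSV)
m=cv2.inRange(h,(0,110,20),(25,255,255)); m=cv2.morphologyEx(m,cv2.MORPH_OPEN,np.ones((3,3)))
n,l,st,c=cv2.connectedComponentsWithStats(m)
for s,k in zip(st[1:],c[1:]):
    if s[4]>800: print(s,k)
E
```

```text
t 54.9 tool mm [ -1.7   1.6 118.4] aligned-tool mm [ -1.6   1.3 118.5] turn [-0.003 -0.001  0.   ] j [-0.16  0.01 -0.54  1.03  0.    1.41]
[[486, 0, 154, 76, 8181], [272, 181, 91, 88, 5606]]
[[317.70244155 227.11092158]]
[ 484    0  156   76 9311] [557.73944796  31.25163785]
[ 272  180   92   89 6426] [317.41020853 223.95767196]
[ 572  243   68   76 4318] [608.45298749 281.13918481]
```

```bash
python3 -c "
from h import *
import pickle; f=pickle.load(open('w17.pkl','rb'))
p=circ(f,.031,.018,272,364,180,269,(.43,-.0))
go(p[0],p[1],.0445)"
```

```text
c [ 0.4362 -0.0047] res [-1.1  1.1 -1.   1.2]
t 54.9 tool mm [ -0.9   1.8 117.9] aligned-tool mm [ -0.8   1.4 118. ] turn [-0.003 -0.001  0.   ] j [-0.16  0.01 -0.54  1.03  0.    1.41]
```

Emit:
carry_out --increments '[[[-1.2,0.5,20,0,0,0],[0,0,35,0,0,0],[0,0,30,0,0,0],[0,0,15,0,0,0],[0,0,0,0,0,0],[0,0,0,0,0,0]]]' --claw 0

```text
time_s: 55.65
position: [0.4375, -0.0054, 0.1186]
orientation: [0.707, 0.707, 0.001, 0.001]
wrist_force: [-0.0, -0.1, -0.6]
finger_gap: 0.0427
grip_force: 0.0
```

```bash
python3 -c "
from h import *
go(.436,-.0053,.0445)"
```

```text
t 55.65 tool mm [ 0.1 -1.5 20.1] aligned-tool mm [ 0.1 -1.5 20.1] turn [0.002 0.    0.001] j [-0.16  0.13 -0.64  0.79  0.    1.41]
```

Emit:
carry_out --increments '[[[0,-1.2,10,0,0,0],[0,0,9,0,0,0],[0,0,0,0,0,0]]]'

```text
time_s: 56.02
position: [0.4345, -0.0055, 0.0979]
orientation: [0.707, 0.707, -0.001, -0.001]
wrist_force: [0.4, -0.8, -0.4]
finger_gap: 0.0425
grip_force: 0.0
```

Emit:
carry_out --increments '[[[0,0,0,0,0,0],[0,0,0,0,0,0],[0,0,0,0,0,0],[0,0,0,0,0,0]]]' --claw -0.9

```text
time_s: 56.52
position: [0.4358, -0.0056, 0.099]
orientation: [0.707, 0.707, 0.0, 0.0]
wrist_force: [0.1, -0.8, 1.1]
finger_gap: 0.0178
grip_force: 58.6
```

Emit:
carry_out --increments '[[[0,0,-20,0,0,0],[0,0,-40,0,0,0],[0,0,-40,0,0,0],[0,0,-35,0,0,0],[15,15,0,0,0,0],[30,32,0,0,0,0],[32,33,0,0,0,0],[32,33,0,0,0,0],[29,32,0,0,0,0],[0,0,0,0,0,0],[0,0,0,0,0,0],[0,0,0,0,0,0]]]'

```text
time_s: 58.02
position: [0.5793, 0.1317, 0.2334]
orientation: [0.707, 0.707, -0.001, -0.0]
wrist_force: [-0.1, -0.7, 0.8]
finger_gap: 0.0177
grip_force: 58.7
```

```bash
python3 look.py w18 .5808 .1328 .121
```

```text
t 58.08 tool mm [ 1.1  1.4 58.6] aligned-tool mm [ 1.1  1.4 58.6] turn [-0.001  0.    -0.001] j [ 0.11  0.27 -0.19  1.11 -0.    1.69]
[[238, 165, 139, 155, 10388]]
```

View pics/w18.png

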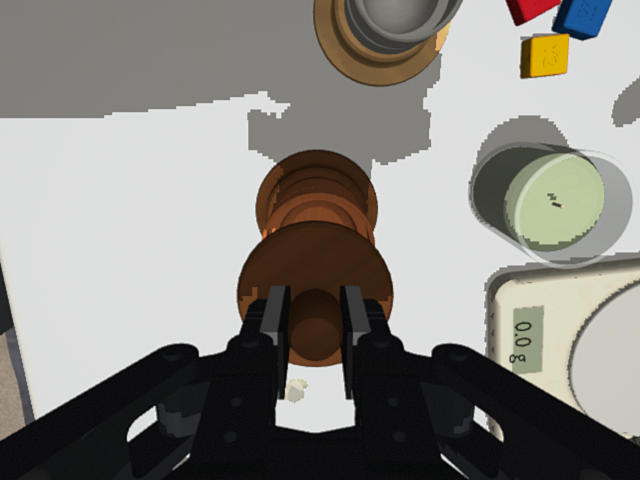

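The dark lid is held upright (flange u 238–393), lined up with the tart stack behind it; that is my last picture. I'll seat the lid by pose and force.

Emit:
carry_out --increments '[[[0.8,1.2,15,0,0,0],[0,0,12,0,0,0],[0,0,8,0,0,0],[0,0,6,0,0,0],[0,0,5,0,0,0],[0,0,5,0,0,0],[0,0,3,0,0,0],[0,0,2,0,0,0],[0,0,1.5,0,0,0],[0,0,0,0,0,0],[0,0,0,0,0,0]]]'

```text
time_s: 59.45
position: [0.5817, 0.1333, 0.1764]
orientation: [0.707, 0.707, 0.0, 0.0]
wrist_force: [0.9, -0.2, -0.2]
finger_gap: 0.0184
grip_force: 58.7
```

Emit:
carry_out --increments '[[[0,0,1,0,0,0],[0,0,0,0,0,0]]]'

```text
time_s: 59.7
position: [0.5816, 0.1332, 0.1752]
orientation: [0.707, 0.707, -0.0, -0.0]
wrist_force: [-0.4, 0.1, 0.2]
finger_gap: 0.0183
grip_force: 58.7
```

Emit:
carry_out --increments '[[[0,0,0,0,0,0],[0,0,0,0,0,0],[0,0,0,0,0,0]]]' --claw 0

```text
time_s: 60.08
position: [0.5817, 0.1333, 0.1753]
orientation: [0.707, 0.707, 0.0, 0.0]
wrist_force: [0.3, -0.1, -0.4]
finger_gap: 0.0425
grip_force: 0.0
```

Emit:
carry_out --increments '[[[0,0,-20,0,0,0],[0,0,-30,0,0,0],[0,0,-20,0,0,0],[-18,8,0,0,0,0],[-40,17,0,0,0,0],[-40,17,0,0,0,0],[-40,17,0,0,0,0],[-16,8,0,0,0,0],[0,0,20,0,0,0],[0,0,15,0,0,0],[0,0,0,0,0,0],[0,0,0,0,0,0]]]'

```text
time_s: 61.58
position: [0.6486, -0.0203, 0.2103]
orientation: [0.707, 0.707, 0.0, -0.0]
wrist_force: [0.6, -0.2, 0.0]
finger_gap: 0.0428
grip_force: 0.0
```

```bash
python3 look.py w19 .650 -.0212 .0445
python3 - <<'E'
from h import *
import pickle; f=pickle.load(open('w19.pkl','rb')); print(proj(f,[.650,-.0212,.018]))
h=cv2.cvtColor(f['color'],cv2.COLOR_RGB2HSV)
m=cv2.inRange(h,(5,80,20),(28,255,255)); m=cv2.morphologyEx(m,cv2.MORPH_OPEN,np.ones((3,3)))
n,l,st,c=cv2.connectedComponentsWithStats(m)
for s,k in zip(st[1:],c[1:]):
    if s[4]>800: print(s,k,np.median(h[l==l[int(k[1]),int(k[0])]],0))
E
```

```text
t 61.62 tool mm [ -0.8   1.  112.3] aligned-tool mm [ -0.8   1.1 112.3] turn [0.001 0.    0.001] j [-0.13  0.38 -0.09  1.1   0.    1.44]
[]
[[316.49749977 228.85333914]]
[ 132    0  135   47 4365] [199.86254296  18.84077892] [ 12. 190.  38.]
[ 260  222   83   79 5237] [301.22990262 261.1741455 ] [ 17. 128. 176.]
```

The pale lid has been knocked, as its blob centre is well off the prediction. Re-measuring.

```bash
python3 -c "
from h import *
import pickle; f=pickle.load(open('w19.pkl','rb'))
p=circ(f,.028,.018,260,343,222,301,(.64,-.03))
go(p[0],p[1]-.0006,.0445)"
```

```text
c [ 0.6401 -0.0443] res [-0.9  0.9 -0.5  0.6]
t 61.62 tool mm [-24.5  -8.9 112.3] aligned-tool mm [-24.6  -8.8 112.3] turn [0.001 0.    0.001] j [-0.13  0.38 -0.09  1.1   0.    1.44]
```

Emit:
carry_out --increments '[[[-15,-5,0,0,0,0],[-9.5,-3.8,20,0,0,0],[0,0,25,0,0,0],[0,0,10,0,0,0],[0,0,0,0,0,0],[0,0,0,0,0,0]]]'

```text
time_s: 62.38
position: [0.6406, -0.0454, 0.1564]
orientation: [0.707, 0.707, 0.001, 0.001]
wrist_force: [0.5, 0.6, 0.2]
finger_gap: 0.0431
grip_force: 0.0
```

```bash
python3 look.py w20 .640 -.0449 .0445
python3 - <<'E'
from h import *
import pickle; f=pickle.load(open('w20.pkl','rb')); print(proj(f,[.640,-.0443,.018]))
h=cv2.cvtColor(f['color'],cv2.COLOR_RGB2HSV)
m=cv2.inRange(h,(5,80,20),(28,255,255)); m=cv2.morphologyEx(m,cv2.MORPH_OPEN,np.ones((3,3)))
n,l,st,c=cv2.connectedComponentsWithStats(m)
for s,k in zip(st[1:],c[1:]):
    if s[4]>800:
        print(s); circ(f,.028,.018,s[0],s[0]+s[2],s[1],s[1]+s[3],(.64,-.04))
E
```

```text
t 62.42 tool mm [ 0.5 -0.8 58. ] aligned-tool mm [ 0.5 -0.7 58. ] turn [0.002 0.    0.   ] j [-0.17  0.41 -0.16  0.99 -0.    1.4 ]
[]
[[312.6452793  252.06592426]]
[ 260  200  106  101 8443]
c [ 0.6402 -0.0445] res [-0.7  0.7 -0.5  0.7]
```

Emit:
carry_out --increments '[[[0.5,-0.4,20,0,0,0],[0,0,20,0,0,0],[0,0,12,0,0,0],[0,0,5.5,0,0,0],[0,0,0,0,0,0],[0,0,0,0,0,0]]]'

```text
time_s: 63.18
position: [0.64, -0.0448, 0.0983]
orientation: [0.707, 0.707, 0.0, 0.0]
wrist_force: [0.6, -0.3, -0.6]
finger_gap: 0.0428
grip_force: 0.0
```

Emit:
carry_out --increments '[[[0,0,0,0,0,0],[0,0,0,0,0,0],[0,0,0,0,0,0],[0,0,0,0,0,0]]]' --claw -0.9

```text
time_s: 63.68
position: [0.6399, -0.0449, 0.0985]
orientation: [0.707, 0.707, 0.0, 0.001]
wrist_force: [-0.0, -0.4, 5.5]
finger_gap: 0.0178
grip_force: 58.8
```

Emit:
carry_out --increments '[[[0,0,-20,0,0,0],[0,0,-40,0,0,0],[0,0,-45,0,0,0],[0,0,-45,0,0,0],[20,-1,0,0,0,0],[42,-2,0,0,0,0],[42,-2,0,0,0,0],[42,-2,0,0,0,0],[42,-2,0,0,0,0],[42,-2,0,0,0,0],[42,-2,0,0,0,0],[37,-3,0,0,0,0],[0,0,0,0,0,0],[0,0,0,0,0,0],[0,0,0,0,0,0]]]'

```text
time_s: 65.55
position: [0.6232, 0.2632, 0.2474]
orientation: [0.708, 0.707, -0.001, -0.0]
wrist_force: [-0.3, -0.0, -0.5]
finger_gap: 0.0179
grip_force: 58.6
```

```bash
python3 look.py w21 .6243 .2646 .1085
python3 - <<'E'
from h import *
import pickle; f=pickle.load(open('w21.pkl','rb'))
h=cv2.cvtColor(f['color'],cv2.COLOR_RGB2HSV)
m=cv2.inRange(h,(5,80,20),(28,255,255)); m=cv2.morphologyEx(m,cv2.MORPH_OPEN,np.ones((3,3)))
n,l,st,c=cv2.connectedComponentsWithStats(m)
for s,k in zip(st[1:],c[1:]):
    if s[4]>800: print(s)
E
```

```text
t 65.6 tool mm [ 1.5  0.9 85. ] aligned-tool mm [ 1.5  0.9 85. ] turn [-0.001  0.    -0.001] j [ 0.3   0.4   0.02  1.2  -0.    1.88]
[]
[ 257  148  116   94 4283]
[ 434  226   36   36 1173]
[  244   231   141   199 12151]
```

Emit:
carry_out --increments '[[[1,0.6,20,0,0,0],[0,0,20,0,0,0],[0,0,15,0,0,0],[0,0,8,0,0,0],[0,0,6,0,0,0],[0,0,5,0,0,0],[0,0,4,0,0,0],[0,0,3,0,0,0],[0,0,2,0,0,0],[0,0,1,0,0,0],[0,0,0,0,0,0],[0,0,0,0,0,0]]]'

```text
time_s: 67.1
position: [0.6241, 0.2653, 0.1638]
orientation: [0.707, 0.707, 0.0, 0.0]
wrist_force: [0.5, 0.4, -0.8]
finger_gap: 0.0182
grip_force: 58.6
```

Emit:
carry_out --increments '[[[0,0,1,0,0,0],[0,0,0,0,0,0]]]'

```text
time_s: 67.35
position: [0.624, 0.2652, 0.1626]
orientation: [0.707, 0.707, -0.0, -0.0]
wrist_force: [-0.0, -0.7, -0.2]
finger_gap: 0.0182
grip_force: 58.6
```

Release, rise, and move back clear for a numeric check of all parts.

Emit:
carry_out --increments '[[[0,0,0,0,0,0],[0,0,0,0,0,0],[0,0,0,0,0,0]]]' --claw 0

```text
time_s: 67.72
position: [0.6241, 0.2653, 0.1628]
orientation: [0.707, 0.707, 0.0, 0.0]
wrist_force: [-0.0, 0.0, -0.1]
finger_gap: 0.0429
grip_force: 0.0
```

Emit:
carry_out --increments '[[[0,0,-20,0,0,0],[0,0,-35,0,0,0],[0,0,-35,0,0,0],[-20,-4,0,0,0,0],[-42,-14,0,0,0,0],[-42,-14,0,0,0,0],[-42,-14,0,0,0,0],[-42,-14,0,0,0,0],[-42,-14,0,0,0,0],[-42,-14,0,0,0,0],[-42,-14,0,0,0,0],[-42,-14,0,0,0,0],[-42,-14,0,0,0,0],[0,0,0,0,0,0],[0,0,0,0,0,0],[0,0,0,0,0,0]]]'

```text
time_s: 69.72
position: [0.494, -0.1319, 0.2526]
orientation: [0.707, 0.708, 0.0, -0.0]
wrist_force: [0.4, -0.3, -0.1]
finger_gap: 0.0427
grip_force: 0.0
```

Run:
```python
from h import *
f=grab_frame('top'); g=cv2.GaussianBlur(cv2.cvtColor(f['color'],cv2.COLOR_RGB2GRAY),(3,3),0); big=cv2.resize(g,None,fx=4,fy=4,interpolation=cv2.INTER_CUBIC)
print('predicted px (u,v):')
for n,p,r in (('lidD',(.6235,.2645,.082),.028),('lidT',(.5805,.1325,.094),.031),('pilC',(.489,.3675,.049),.028),('pilD',(.404,.3675,.049),.028)):
    u=proj(f,p)[0]; R0=r*553.7/(1.425-p[2])*4
    x,y=int(u[0]*4),int(u[1]*4); c=big[y-70:y+70,x-70:x+70]
    h=cv2.HoughCircles(c,cv2.HOUGH_GRADIENT,1,200,param1=60,param2=12,minRadius=int(R0-5),maxRadius=int(R0+5))
    o=None if h is None else h[0][0]; print(n,u.round(1),None if o is None else (ray(f,(x-70+o[0])/4,(y-70+o[1])/4,p[2]).round(4),o[2],round(R0)))
h=cv2.cvtColor(f['color'],cv2.COLOR_RGB2HSV); print('copper px',[(s.tolist()) for s in cv2.connectedComponentsWithStats(cv2.inRange(h,(5,140,90),(14,255,255)))[2][1:] if s[4]>40])
s=grab_frame('scene'); 
hs=cv2.cvtColor(s['color'],cv2.COLOR_RGB2HSV)
for n,p in (('knobD',(.6235,.2645,.064)),('knobT',(.5805,.1325,.076))):
    q=proj(s,np.array(p)+[[0,0,0],[0,0,.018],[0,0,.05]]).round(1); print(n,q.tolist())
    a,b=map(int,q[2]); print(s['color'][b-6:b+8:2,a-12:a+13:3].sum(2)//3)
```

```text
predicted px (u,v):
lidD [206.6 217.9] (array([0.6222, 0.262 , 0.082 ]), np.float32(43.6), 46)
lidT [260.  233.7] (array([0.5784, 0.1359, 0.094 ]), np.float32(49.9), 52)
pilC [169.3 273.8] (array([0.4874, 0.3578, 0.049 ]), np.float32(49.4), 45)
pilD [169.6 308. ] (array([0.4023, 0.3611, 0.049 ]), np.float32(41.3), 45)
copper px [[530, 197, 26, 25, 363]]
knobD [[238.3, 206.8], [237.9, 200.9], [237.1, 190.3]]
[[ 97 208 217 212 167 194 222 216 132]
 [ 81 115 175 192 169 167 169 124  97]
 [ 87  85  96 115 118 110 118 113  95]
 [ 89  85  99 132 160 124 122 115  96]
 [ 69  84 100 110 131 110 122 115 119]
 [ 65  76  98  86  97  93 119 124 180]
 [ 70  70  80  79  84  81  89  97 165]]
knobT [[270.2, 216.2], [269.9, 210.0], [269.4, 198.7]]
[[ 83  70  70  64  49  71  83  92  98]
 [141  70  69  42  55  70  83  92 107]
 [ 85  71  67  55  65  71  83 102 108]
 [ 77  85  73  64  61  70  83 105 103]
 [101  93  82  46  52  57  83  92 112]
 [ 80  99 189  56  34  45  83  91 107]
 [107 209 230  67  27  49  92  93 136]]
```

```bash
python3 -c "
from bench import *
print(sign_off())"
```

```text
the job is handed in; nothing more can be done
None
```

I handed the job in at about 70 s, but sign-off returned no verdict: two domes and three tarts are nested on their stands under their own lids (the pale lid was knocked mid-run and picked up from its new spot), two pillars stand in the tray, and I saw no sign of the candle, cup or thermometer being disturbed. The dome stack's upper mould and lid and both pillars were checked only by pose, force and image code, because my 14 pictures were used up.

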